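# Unload the lens dry box

### The arm

A 7-joint arm with a two-finger parallel gripper is mounted at the origin on a cart in front of the work surface, level with it; the furniture and walls round the work are solid. World frame = base frame: x ahead of the robot, y to its left, z up, the work surface at z = 0. Lengths are in m, angles in rad, forces in N, time in s.
With the tool pointing down it reaches from about 0.4 to 0.85 m from the base axis. Payload 4.5 kg.
Tool frame: the origin (TCP) lies midway between the tips of the shut fingers; the grasp point (between the pads) lies 19 mm behind it; z points along the fingers, y is the line along which they close (so a half turn about z gives the same grasp; the last joint's range is limited). The gripper opens to 88 mm and grips with 3 to 60 N. Pads are 18 mm wide; open, the fingers measure 123 mm over their backs; the gripper's body (75 mm by 187 mm) begins 45 mm behind the grasp point.
Start: joints at [-1.101, 0.689, -0.195, 1.565, 0.157, 0.902, -0.215], TCP at [0.264, 0.567, 0.239] pointing down, gripper open.
Joint ranges: [-3.01, 3.01], [-0.46, 2.08], [-1.47, 1.51], [0.13, 2.56], [-1, 4.14], [0.04, 2.09], [-2.66, 2.66]. Speed limits (rad/s): [2.57, 2.57, 3.14, 3.14, 3.14, 3.14, 3.14].

### API

Orientations are given as a unit quaternion [x, y, z, w].
In Python, from plant import r gives the robot as it stands.
- The arm moves only by the tool carry_out, never from a script. Its argument "plan" is a list of rows, each an object with "rot": the turn, a rotation vector about the tool's x, y, z in rad, a list of three; "xyz": the shift along the tool's x, y, z in m, a list of three; "grip": the closure in counts, from 0 (fully open) to 255 (shut). In form: [{"rot": [wx, wy, wz], "xyz": [dx, dy, dz], "grip": grip}, ...]. A call has 1 to 8 rows; each row is the pose to reach, as a shift and turn from the pose commanded when the call began, along the tool's axes at that moment; what a row does not reach only later rows make up. A row lasts 1/12 s, in which the tool goes at most 41.7 mm and 7.16 degrees, less where a joint would pass 70% of its speed; a pose out of reach is approached as far as the arm can. A call with a gripper value outside its range is refused whole. The fingers move at their own pace and stop on an object; "squeeze" is the grip in N (left out, the last holds). Time passes only in rows, so rows that repeat a pose let the fingers close. It gives the time, the measured TCP pose, the force, the opening and the grip force at its end, in the units of the state.
- r.get_state(): the state, without advancing time (a new reading comes with each control period).
- r.snapshot(name): name is "scene" or "top" or "wrist"; returns the picture (480x640x3 uint8, red, green, blue); there is no depth.
- r.camera_params(name): a dict with "fx", "fy", "cx", "cy" (pixels), "position" and "attitude" of the camera in the world; the wrist camera has in their place "hand_eye" (4x4, takes a point from camera to tool coordinates, whose origin is the TCP and whose axes are the flange's). Camera axes: x right, y down, z forward; pixel columns grow to the right and rows downward; lengths in m; the calibration is good to about 2 mm. A picture is of the moment at which its call begins: read the wrist's pose just before it. camera_params takes no time and is no camera call.
- r.finish_job(): hands the job in; it is judged then, once.
The state is a dict: "clock": time; "q": joint angles; "qd": joint speeds; "joint_torque": joint torques, N m; "tool_pos": TCP position; "eef_rot": TCP orientation; "contact_force": force on the tool from outside, world axes, zero at the start; "moment": the same for the moment, N m; "opening": opening from 0.0 (shut) to 1.0 (fully open); "finger_force": force on a finger pad.
Only numpy, scipy, OpenCV 4.12 (cv2) and the standard library are available. Lean on these libraries where they do the work, as an engineer would, in place of code of your own. Each camera call takes 0.05 s, during which the arm holds its last target. There are 200 camera calls.

### The job

Unload the heated lens dry box: first turn its dial fully anticlockwise to off, then lift the spring-closed hood with the orange bar and leave the bar lying in the saddle so that it props the hood wide open on its own. Set every lens case from the box flat on the floor of the blue tray, lid up, and only then take the bar away so that the hood falls shut, and lay the bar flat on the bench, clear of the box and the tray. Do not open the hood while the heater is on, and leave the other things on the bench where they are.

Things in the scene. Friction and masses are not known exactly. Their poses are not given: they have to be found in the camera images.
- dry_box: Low white heated dry box, fixed: open tray 160 (x) x 200 (y) x 18 mm high, walls and floor 5 mm, shut by a clear hood (top 80 mm above the bench, blue edges). Origin centre of underside; x points from the front (dial side) to the rear (hinge), z up. In front a control pod 20 mm high, x -147 to -81 mm, 70 mm wide. Rear 30 mm inside: heater duct.
- hinge (a point): Middle of the hood's hinge line, fixed: at x = +82, y = 0, z = 42 mm of the dry box, the line parallel to the box's y axis. Propped, the hood stands here leaning slightly back.
- wing (a point): Yellow lifting wing on the hood's -y side, centre of its underside, moves with the hood. Plate 90 (x) x 50 (y) x 6 mm: from 30 to 120 mm in front of the hinge line, y = -100 to -150 mm of the box. Its underside lies in a plane through the hinge line (z = 42 mm when shut); nothing is below it. A bar pushed up under it lifts the hood.
- saddle (a point): Centre of the saddle's fork floor, fixed, 72 mm above the bench, 6 mm behind the hinge line (x = +88), at y = -190 mm of the box. Two grey forked posts at y = -170 and -210 mm, 12 mm thick; each fork is 30 mm wide along x, horns rise 23 mm above its floor. The bar laid along y in both forks, its end reaching y = -120 mm, holds the hood at about 1.8 rad.
- hood (a joint): Opening angle of the clear hood: 0 shut, grows as its front edge rises, end stop 2.0 rad. Spring-closed: it falls shut from any angle unless held; lifting it at the wing takes about 2 to 3 N.
- dial (a joint): Heater dial on the control pod, turns about a vertical axis: 0 = off, its anticlockwise end stop (seen from above); up to 2.6 rad clockwise from there. Turns lightly and stays where left. Its black finger grip (42 x 14 mm, upright sides 30 mm high) lies along the dry box's x axis at 0 and at dial = q is turned clockwise by q from that.
- dial_grip (a point): Point on the dial's axis (the axis is at x = -118, y = 0 mm of the dry box), 57 mm above the bench, 7 mm below the top of the grip; the sides of the grip run from 34 to 64 mm above the bench. The point turns with the dial.
- prop_center (a point): Centre of the orange prop bar, 20 (x) x 160 (y, its length) x 22 mm (z), black rubber ends, 0.12 kg, loose; starts lying flat on the bench in front of the box's -y side.
- tray: Shallow blue tray fixed on the bench, 160 (x) x 180 (y) x 20 mm, walls and floor 4 mm, origin centre of the underside, z up.
- case0_center (a point): Centre (half-way up) of a lens case: a rigid box 36 (x) x 64 (y) x 28 mm (z), black with a green lid (fixed on), 0.07 kg, lying flat with its lid up on the floor of the dry box. May be absent.
- case1_center (a point): Centre (half-way up) of a lens case: a rigid box 36 (x) x 64 (y) x 28 mm (z), black with a green lid (fixed on), 0.07 kg, lying flat with its lid up on the floor of the dry box. May be absent.
- case2_center (a point): Centre (half-way up) of a lens case: a rigid box 36 (x) x 64 (y) x 28 mm (z), black with a green lid (fixed on), 0.07 kg, lying flat with its lid up on the floor of the dry box. May be absent.
- case3_center (a point): Centre (half-way up) of a lens case: a rigid box 36 (x) x 64 (y) x 28 mm (z), black with a green lid (fixed on), 0.07 kg, lying flat with its lid up on the floor of the dry box. May be absent.
- tape: Roll of label tape, 84 mm diameter, 24 mm high, lying flat, bystander.
- rinse: White rinse bottle with red cap, 48 mm diameter, 101 mm tall, bystander.
- petri: Blue petri dish, 67 mm diameter, 17 mm high, bystander.
- calc: Black pocket calculator, 130 x 68 x 12 mm, bystander.

How it is judged:
On the way, in this order (a step that is already met when the one before it is completed fails the run):
1. the dial is turned back to its off stop, within 0.12 rad (value of joint dial below 0.12 rad), for 0.2 s.
2. the hood stands open by more than 1.4 rad on the bar alone, the robot off both (value of joint hood above 1.4 rad and contact force between prop and hood above 0.2 N and contact force between each of the fingers, the arm and hood below 0.05 N and contact force between each of the fingers, the arm and prop below 0.05 N), for 0.5 s.
3. every lens case lies flat, lid up and released, in the blue tray (x of case0_center in the frame of tray between -0.065 and 0.065 m and y of case0_center in the frame of tray between -0.07 and 0.07 m and height (world z) of each of case0_center, case1_center, case2_center, case3_center below 0.03 m and angle between each of case0_center, case1_center, case2_center, case3_center's own z axis and vertical below 0.15 rad and contact force between the fingers and case0 below 0.05 N and x of case1_center in the frame of tray between -0.065 and 0.065 m and y of case1_center in the frame of tray between -0.07 and 0.07 m and contact force between the fingers and case1 below 0.05 N and x of case2_center in the frame of tray between -0.065 and 0.065 m and y of case2_center in the frame of tray between -0.07 and 0.07 m and contact force between the fingers and case2 below 0.05 N and x of case3_center in the frame of tray between -0.065 and 0.065 m and y of case3_center in the frame of tray between -0.07 and 0.07 m and contact force between the fingers and case3 below 0.05 N), for 0.2 s.
At the end, for the whole second after the job is handed in: Dial within 0.15 rad of off; hood under 0.06 rad; every case upright (0.15 rad) in the tray, centre within 58 mm of the tray's along both its axes; bar flat on the bench (centre below 20 mm), over 130 mm from the box's centre and 110 mm from the tray's, touching neither; all at rest (all of step 3 and value of joint dial below 0.15 rad and value of joint hood below 0.06 rad and linear speed of each of case0, case1, case2, case3, prop below 0.03 m/s and height (world z) of prop_center below 0.02 m and horizontal distance between prop_center and dry_box above 0.13 m and horizontal distance between prop_center and tray above 0.11 m and contact force between prop and dry_box below 0.02 N and contact force between prop and tray below 0.02 N).
It fails at once if the hood is opened (over 0.35 rad) while the heater dial is not off (over 0.2 rad) (value of joint hood above 0.35 rad and value of joint dial above 0.2 rad).
It fails at once if a bystander is moved by more than 3 cm (distance of any of tape, rinse, petri, calc from where it was at the start of the episode above 0.03 m).
Of case0, case1, case2, case3 only 2 to 4 are there at a start; the rules pass over those that are not, and their reading is None.
At some moment in a run one of case0, case1, case2, case3 may be knocked a few centimetres aside while the robot is not near it.
It also fails if it takes over 210 s, if anything falls off the work surface, if the arm or the gripper's body presses on something with over 40 N, if the wrist force passes 120 N, or if a joint passes its speed limit or range.

## Working session

There is one attempt and no reset: what is moved stays moved. The work goes in short steps, Python scripts to look and compute and a tool call to move; the robot and the scene stay as the last step left them, time stands still between calls to the robot, and variables do not carry over. Pictures are saved under pics/ and viewed, at most 17 in all, crops included, and the job is handed in when it is done.

Besides the shell and the picture viewer there is one more tool, called after ">>>" by a JSON object that holds its "fn" and its "kwargs". carry_out: Moves the arm, as the interface text tells. Its arguments: {"type":"object","properties":{"plan":{"type":"array"},"squeeze":{"type":"number"}},"required":["plan"]}

```bash
ls; mkdir -p pics; python3 - <<'E'
from plant import r
import cv2,numpy as np
for n in("top","scene"):
    p=r.camera_params(n);print(n,p)
    cv2.imwrite(f"pics/{n}0.png",r.snapshot(n)[:,:,::-1])
print(r.camera_params("wrist"));print(r.get_state())
E
```

```text
pics
top {'fx': 436.1575676173826, 'fy': 436.1575676173826, 'cx': 319.35004053934125, 'cy': 239.4926142446122, 'position': array([ 0.33065504, -0.02567274,  1.16222329]), 'attitude': array([ 0.70623391, -0.70190337,  0.0705222 , -0.05993279])}
scene {'fx': 578.6455593392776, 'fy': 578.6455593392776, 'cx': 319.873036423989, 'cy': 242.0458776073487, 'position': array([-0.8031127 ,  0.73471415,  0.97128432]), 'attitude': array([-0.42387691,  0.75388184, -0.43270739,  0.25446972])}
{'fx': 350.842580215313, 'fy': 350.842580215313, 'cx': 317.5011346252155, 'cy': 233.25731171459145, 'hand_eye': array([[ 1.13019460e-03, -9.52824115e-01, -3.03520886e-01,
         7.92267748e-02],
       [ 9.99998931e-01,  1.35830380e-03, -5.40428150e-04,
        -7.57140669e-04],
       [ 9.27206548e-04, -3.03519951e-01,  9.52824632e-01,
        -1.46559490e-01],
       [ 0.00000000e+00,  0.00000000e+00,  0.00000000e+00,
         1.00000000e+00]])}
{'clock': 0.1, 'q': array([-1.10121209,  0.68989796, -0.19452268,  1.56619988,  0.15730185,
        0.9025056 , -0.21511073]), 'qd': array([ 0.00254013,  0.00052417,  0.00065163, -0.00358378, -0.00112631,
       -0.0008961 ,  0.00120158]), 'joint_torque': array([-2.97125545e-03, -5.28498602e+01, -1.27122346e+00, -1.53837472e+01,
       -5.25392289e-02,  2.02494339e-03,  3.42158762e-05]), 'tool_pos': array([0.26363206, 0.56607091, 0.23800234]), 'eef_rot': array([ 2.16140846e-01,  9.76361858e-01, -8.01415715e-04, -1.17255473e-04]), 'contact_force': array([-0.39222863, -0.10019874,  0.15770564]), 'moment': array([-0.02697221,  0.01114244, -0.04665102]), 'finger_force': 0.0, 'opening': 0.9979712542194238}
```

View pics/top0.png

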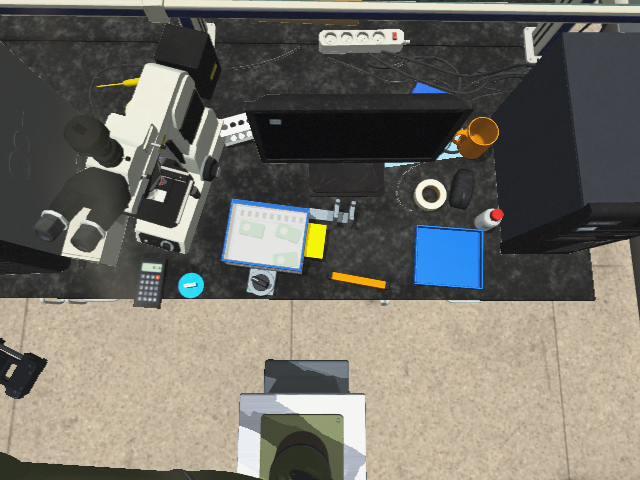

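View pics/scene0.png

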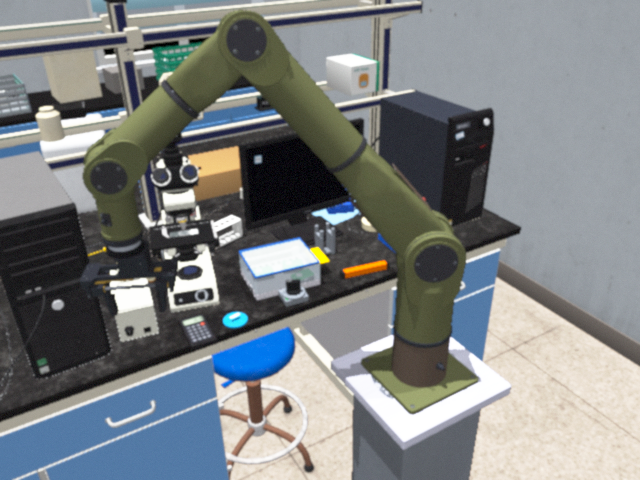

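```bash
cat > h.py <<'E'
from plant import r
import cv2,numpy as np
from scipy.spatial.transform import Rotation as R
def cam(n,st=None):
    p=r.camera_params(n);K=np.array([[p['fx'],0,p['cx']],[0,p['fy'],p['cy']],[0,0,1]])
    if n!='wrist': return K,R.from_quat(p['attitude']).as_matrix(),np.array(p['position'])
    T=np.eye(4);T[:3,:3]=R.from_quat(st['eef_rot']).as_matrix();T[:3,3]=st['tool_pos'];T=T@p['hand_eye']
    return K,T[:3,:3],T[:3,3]
def cast(c,uv,z):
    K,M,p=c;uv=np.atleast_2d(uv).astype(float)
    d=np.c_[uv,np.ones(len(uv))]@np.linalg.inv(K).T@M.T
    return p+d*((z-p[2])/d[:,2:])
def proj(c,P):
    K,M,p=c;q=(np.atleast_2d(P)-p)@M@K.T
    return q[:,:2]/q[:,2:]
def shoot(n,name):
    st=r.get_state();im=r.snapshot(n);cv2.imwrite(f'pics/{name}.png',im[:,:,::-1]);return st,im,cam(n,st)
def mask(im,lo,hi):return cv2.inRange(cv2.cvtColor(im,cv2.COLOR_RGB2HSV),np.array(lo),np.array(hi))
def blobs(m,amin=30):
    cs=cv2.findContours(m,cv2.RETR_EXTERNAL,cv2.CHAIN_APPROX_NONE)[0]
    return sorted([c[:,0,:] for c in cs if cv2.contourArea(c)>amin],key=lambda c:-cv2.contourArea(c.reshape(-1,1,2)))
def rect(c,uv,z):  # world min-area rectangle
    (x,y),(w,h),a=cv2.minAreaRect((cast(c,uv,z)[:,:2]*1000).astype(np.float32))
    if w<h:w,h,a=h,w,a+90
    return np.round([x,y,w,h,(a+90)%180-90],1)  # mm, deg of long axis from +x
def go(pos,yaw,tilt=None):
    """shift and turn (tool axes) from the measured pose; tool z down, tool y at yaw (deg from world +x)"""
    st=r.get_state();M=R.from_quat(st['eef_rot'])
    ty=np.array([np.cos(np.radians(yaw)),np.sin(np.radians(yaw)),0]);tz=np.array([0,0,-1.])
    D=R.from_matrix(np.c_[np.cross(ty,tz),ty,tz])
    if tilt is not None:D=R.from_rotvec(tilt)*D
    print('xyz',M.inv().apply(np.array(pos)-st['tool_pos']).round(4),'rot',(M.inv()*D).as_rotvec().round(4))
def where():
    s=r.get_state();M=R.from_quat(s['eef_rot']).as_matrix()
    print('t',round(s['clock'],1),'tcp',s['tool_pos'].round(4),'yaw(y)',np.degrees(np.arctan2(M[1,1],M[0,1])).round(1),'z',M[:,2].round(3),'open',round(s['opening'],3),'ff',round(s['finger_force'],1),'F',s['contact_force'].round(1),'q',s['q'].round(2))
E
python3 - <<'E'
from h import *
im=cv2.imread('pics/top0.png')[:,:,::-1].copy();c=cam('top')
for n,lo,hi,z in[('orange',(8,150,120),(18,255,255),.022),('yellow',(24,150,120),(34,255,255),.048),('blue',(98,120,100),(125,255,255),.02),('cyan',(85,120,100),(97,255,255),.017),('green',(45,25,80),(85,255,255),.033)]:
    for b in blobs(mask(im,lo,hi),25)[:6]:print(n,len(b),b.mean(0).round(),rect(c,b,z))
b=[b for b in blobs(mask(im,(98,120,100),(125,255,255))) if abs(b.mean(0)-[265,236]).max()<15]
for q in b:print('hood',rect(c,q,.08))
h=cv2.cvtColor(im,cv2.COLOR_RGB2GRAY);
cv2.imwrite('pics/crop0.png',cv2.resize(im[185:305,200:370,::-1],None,fx=4.5,fy=4.5,interpolation=cv2.INTER_CUBIC))
E
```

```text
orange 141 [472. 133.] [ 845.4 -462.9   88.5   85.5  -71.5]
yellow 101 [315. 240.] [537.  -30.1  89.9  49.6  -7.2]
yellow 87 [118.  83.] [973.2 517.6 113.   19.6 -81.3]
blue 279 [265. 235.] [558.3 102.3 213.3 172.3  82.8]
blue 253 [448. 257.] [ 501.5 -385.4  184.6  161.7   86. ]
blue 74 [428.  89.] [ 990.7 -353.4   97.5   31.1  -89.2]
cyan 70 [191. 285.] [421.7 291.9  63.2  62.4   3.1]
green 645 [478.   3.] [1255.7 -509.7  955.7    8.1  -89.6]
green 50 [151. 267.] [466.  392.9  51.8  20.8 -89.6]
hood [546.3  95.6 202.1 163.2  82.8]
```

View pics/crop0.png

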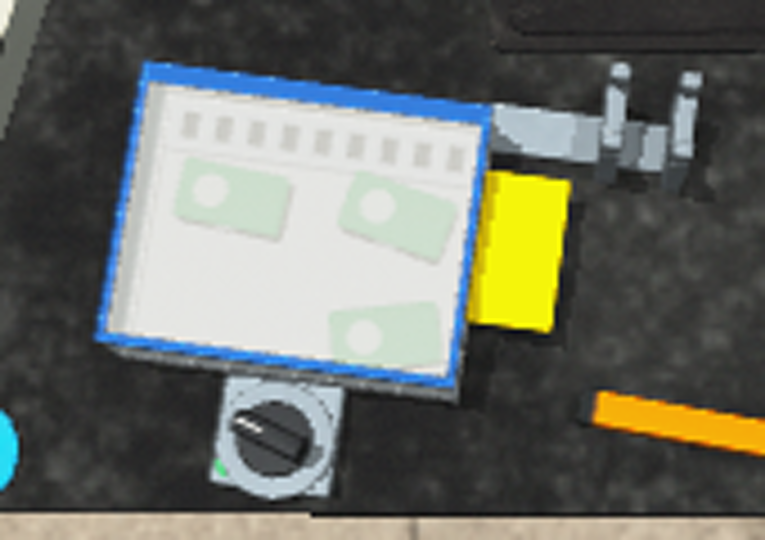

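```bash
python3 - <<'E'
from h import *
im=cv2.imread('pics/top0.png')[:,:,::-1].copy();c=cam('top');s=cam('scene')
hs=cv2.cvtColor(im,cv2.COLOR_RGB2HSV);print('bar hsv',hs[281,360],'green',hs[258,285])
for b in blobs(mask(im,(17,150,150),(23,255,255)),25):print('bar',b.mean(0).round(),rect(c,b,.022))
print(cast(c,[[75,225],[40,225],[60,190]],.35).round(3),'eyepieces')
for z in(.05,.1,.2,.3):print('monitor bottom z',z,cast(c,[[262,160],[465,162]],z).round(3)[:,:2].tolist(), 'scene pix',proj(s,cast(c,[[262,160],[465,162]],z)).round().tolist())
print('mon foot',cast(c,[[360,194]],0.01).round(3))
where();go((.20,.45,.26),65);go((.21,.37,.26),65)
go((.40,.08,.28),82.8)
E
```

```text
bar hsv [ 21 245 246] green [ 62  19 223]
bar [358. 280.] [ 437.4 -145.   139.3   17.6   80. ]
bar [476. 140.] [ 829.4 -479.4   40.8   17.    41.9]
[[0.507 0.424 0.35 ]
 [0.506 0.49  0.35 ]
 [0.575 0.46  0.35 ]] eyepieces
monitor bottom z 0.05 [[0.754, 0.113], [0.754, -0.434]] scene pix [[245.0, 237.0], [380.0, 198.0]]
monitor bottom z 0.1 [[0.735, 0.107], [0.735, -0.416]] scene pix [[248.0, 225.0], [380.0, 188.0]]
monitor bottom z 0.2 [[0.697, 0.094], [0.697, -0.379]] scene pix [[254.0, 200.0], [379.0, 168.0]]
monitor bottom z 0.3 [[0.659, 0.082], [0.659, -0.342]] scene pix [[261.0, 173.0], [378.0, 146.0]]
mon foot [[ 0.674 -0.154  0.01 ]]
t 0.1 tcp [0.2636 0.5661 0.238 ] yaw(y) 65.0 z [-0.001 -0.002 -1.   ] open 0.998 ff 0.0 F [-0.4 -0.1  0.2] q [-1.1   0.69 -0.19  1.57  0.16  0.9  -0.22]
xyz [ 0.0087 -0.1321 -0.0218] rot [-0.0016  0.0001  0.0006]
xyz [-0.0341 -0.2004 -0.0217] rot [-0.0016  0.0001  0.0006]
xyz [-0.3288 -0.3832 -0.0413] rot [-1.600e-03 -1.000e-04 -3.101e-01]
```

>>> {"fn": "carry_out", "kwargs": {"plan": [{"xyz": [-0.164, -0.192, -0.02], "rot": [0, 0, -0.155], "grip": 0}, {"xyz": [-0.164, -0.192, -0.02], "rot": [0, 0, -0.155], "grip": 0}, {"xyz": [-0.164, -0.192, -0.02], "rot": [0, 0, -0.155], "grip": 0}, {"xyz": [-0.164, -0.192, -0.02], "rot": [0, 0, -0.155], "grip": 0}, {"xyz": [-0.329, -0.383, -0.041], "rot": [0, 0, -0.31], "grip": 0}, {"xyz": [-0.329, -0.383, -0.041], "rot": [0, 0, -0.31], "grip": 0}, {"xyz": [-0.329, -0.383, -0.041], "rot": [0, 0, -0.31], "grip": 0}, {"xyz": [-0.329, -0.383, -0.041], "rot": [0, 0, -0.31], "grip": 0}]}}

```text
clock: 0.77
tool_pos: [0.3535, 0.2445, 0.2655]
eef_rot: [0.063, 0.998, -0.0, -0.0]
contact_force: [1.4, 0.3, 0.4]
opening: 0.998
finger_force: 0.0
```

```bash
python3 - <<'E'
from h import *
where();go((.40,.08,.28),82.8)
E
```

```text
t 0.8 tcp [0.3535 0.2445 0.2655] yaw(y) 82.8 z [-0. -0. -1.] open 0.998 ff 0.0 F [1.4 0.3 0.4] q [-0.47  0.41 -0.34  2.08  0.21  0.68  0.49]
xyz [-0.0667 -0.1574 -0.0144] rot [-0.0004 -0.0003  0.0003]
```

>>> {"fn": "carry_out", "kwargs": {"plan": [{"xyz": [-0.067, -0.158, -0.0144], "rot": [0, 0, 0], "grip": 0}, {"xyz": [-0.067, -0.158, -0.0144], "rot": [0, 0, 0], "grip": 0}, {"xyz": [-0.067, -0.158, -0.0144], "rot": [0, 0, 0], "grip": 0}, {"xyz": [-0.067, -0.158, -0.0144], "rot": [0, 0, 0], "grip": 0}, {"xyz": [-0.067, -0.158, -0.0144], "rot": [0, 0, 0], "grip": 0}, {"xyz": [-0.067, -0.158, -0.0144], "rot": [0, 0, 0], "grip": 0}, {"xyz": [-0.067, -0.158, -0.0144], "rot": [0, 0, 0], "grip": 0}]}}

```text
clock: 1.35
tool_pos: [0.4, 0.0819, 0.2798]
eef_rot: [0.063, 0.998, 0.0, -0.0]
contact_force: [-0.3, 0.6, 0.2]
opening: 0.998
finger_force: 0.0
```

```bash
python3 - <<'E'
from h import *
st,im,c=shoot('wrist','w1');where()
def B(x,y,z):return (.5463+.992*x+.1253*y,.0956-.1253*x+.992*y,z)
for n,p in dict(dial=B(-.118,0,.064),saddle=B(.088,-.19,.072),wing=B(.007,-.125,.048),fl=B(-.08,.1,.08),fr=B(-.08,-.1,.08)).items():print(n,proj(c,p).round())
for b in blobs(mask(im,(17,150,100),(24,255,255)),25):print('bar',b.mean(0).round(),rect(c,b,.022))
E
```

```text
t 1.4 tcp [0.3998 0.0829 0.2798] yaw(y) 82.9 z [-0.     0.001 -1.   ] open 0.998 ff 0.0 F [-0.5  0.2  0.7] q [-0.06  0.36 -0.35  2.11  0.19  0.7   0.91]
dial [[348. 224.]]
saddle [[190. 387.]]
wing [[242. 318.]]
fl [[442. 263.]]
fr [[254. 262.]]
bar [137. 246.] [ 438.5 -145.7  139.4   18.6   80. ]
```

View pics/w1.png

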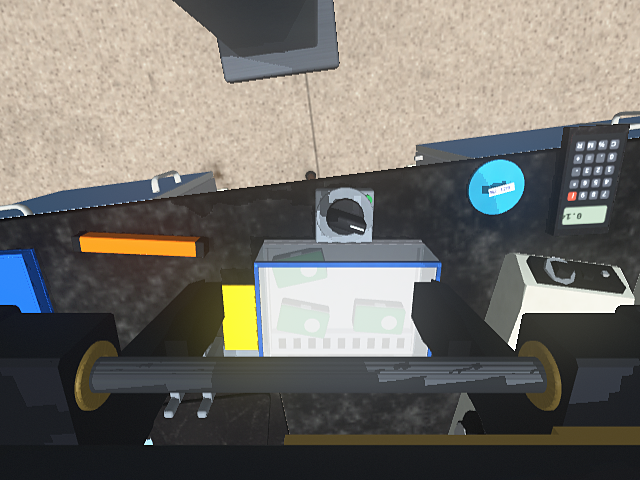

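```bash
python3 - <<'E'
from h import *
im=cv2.imread('pics/w1.png')
a=cv2.resize(im[180:250,305:385],None,fx=8,fy=8,interpolation=cv2.INTER_CUBIC)[:400]
b=cv2.resize(im[355:440,140:260],None,fx=5,fy=5,interpolation=cv2.INTER_CUBIC)[:,:]
o=np.zeros((600,800,3),np.uint8);a=cv2.resize(im[180:250,305:385],(400,350),interpolation=cv2.INTER_CUBIC);b=cv2.resize(im[365:435,150:230],(400,350),interpolation=cv2.INTER_CUBIC)
o[:350,:400]=a;o[:350,400:]=cv2.convertScaleAbs(b,alpha=1.6)
cv2.imwrite('pics/crop1.png',o[:350])
E
```

```text
(no output)
```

View pics/crop1.png

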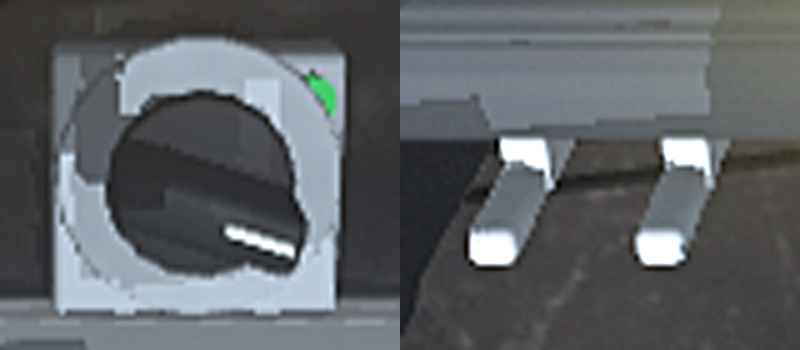

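```bash
python3 - <<'E'
from h import *
st=r.get_state();c=cam('wrist',st)
p=cast(c,[[350.6,226.4],[364,230.4]],.064);d=p[1]-p[0];print(p.round(4),'ang',np.degrees(np.arctan2(d[1],d[0])))
# hood top corners refine: blue in wrist, front edge line at z=.08
im=cv2.imread('pics/w1.png')[:,:,::-1].copy()
for b in blobs(mask(im,(98,120,80),(125,255,255))):print('blue',b.mean(0).round(),cast(c,[b[np.argmin(b.sum(1))],b[np.argmax(b[:,0]-b[:,1])]],.08).round(4)[:,:2].tolist())
E
```

```text
[[0.432  0.1142 0.064 ]
 [0.4383 0.1282 0.064 ]] ang 65.81150770006373
blue [ 23. 282.] [[0.4077, -0.2552], [0.4098, -0.2199]]
blue [324. 279.] [[0.4538, 0.0076], [0.4768, 0.2029]]
blue [487. 186.] [[0.3812, 0.2435], [0.3848, 0.2803]]
blue [ 10. 213.] [[0.3672, -0.2385], [0.3731, -0.2165]]
blue [ 40. 199.] [[0.3607, -0.2149], [0.3556, -0.1651]]
```

```bash
python3 - <<'E'
from h import *
go((.4292,.1104,.15),-25.5)
E
```

```text
xyz [-0.0258  0.0308  0.1299] rot [ 3.0000e-04 -1.1000e-03  1.8919e+00]
```

>>> {"fn": "carry_out", "kwargs": {"plan": [{"xyz": [-0.026, 0.031, 0.13], "rot": [0, 0, 1.0], "grip": 188}, {"xyz": [-0.026, 0.031, 0.13], "rot": [0, 0, 1.0], "grip": 188}, {"xyz": [-0.026, 0.031, 0.13], "rot": [0, 0, 1.0], "grip": 188}, {"xyz": [-0.026, 0.031, 0.13], "rot": [0, 0, 1.0], "grip": 188}, {"xyz": [-0.026, 0.031, 0.13], "rot": [0, 0, 1.0], "grip": 188}, {"xyz": [-0.026, 0.031, 0.13], "rot": [0, 0, 1.0], "grip": 188}, {"xyz": [-0.026, 0.031, 0.13], "rot": [0, 0, 1.0], "grip": 188}, {"xyz": [-0.026, 0.031, 0.13], "rot": [0, 0, 1.0], "grip": 188}]}}

```text
clock: 2.07
tool_pos: [0.4291, 0.1119, 0.1494]
eef_rot: [0.534, 0.845, 0.0, -0.001]
contact_force: [-1.0, 0.7, -0.3]
opening: 0.421
finger_force: 0.0
```

>>> {"fn": "carry_out", "kwargs": {"plan": [{"xyz": [0, 0, 0], "rot": [0, 0, 0.892], "grip": 188}, {"xyz": [0, 0, 0], "rot": [0, 0, 0.892], "grip": 188}, {"xyz": [0, 0, 0], "rot": [0, 0, 0.892], "grip": 188}, {"xyz": [0, 0, 0], "rot": [0, 0, 0.892], "grip": 188}, {"xyz": [0, 0, 0], "rot": [0, 0, 0.892], "grip": 188}, {"xyz": [0, 0, 0], "rot": [0, 0, 0.892], "grip": 188}, {"xyz": [0, 0, 0], "rot": [0, 0, 0.892], "grip": 188}, {"xyz": [0, 0, 0], "rot": [0, 0, 0.892], "grip": 188}]}}

```text
clock: 2.73
tool_pos: [0.4292, 0.1117, 0.1496]
eef_rot: [0.846, 0.533, 0.0, -0.0]
contact_force: [0.1, 0.3, 0.5]
opening: 0.262
finger_force: 0.0
```

```bash
python3 - <<'E'
from h import *
st,im,c=shoot('wrist','w2');where();go((.4292,.1104,.038),-25.5)
print(proj(c,[.4292,.1104,.064]))
E
```

```text
t 2.8 tcp [0.4293 0.1113 0.1496] yaw(y) -25.3 z [-0.  0. -1.] open 0.265 ff 0.0 F [-0.3  0.2  0.6] q [-0.49  0.64  0.21  2.2  -0.39  0.34 -0.39]
xyz [-0.0009  0.0004  0.1116] rot [-0.0006 -0.0002  0.0026]
[[318.86152626 240.12976149]]
```

View pics/w2.png

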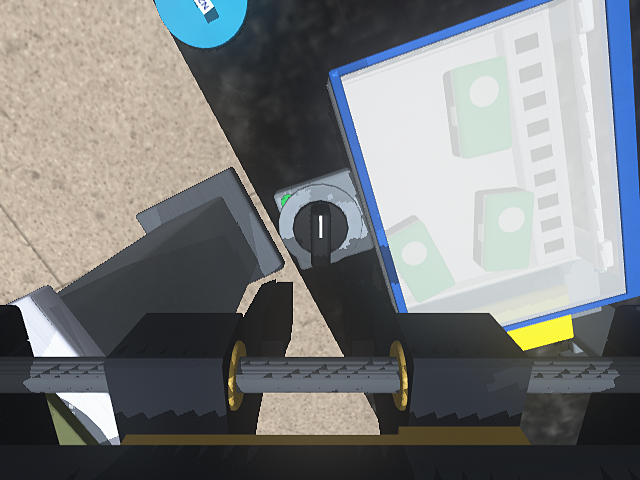

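>>> {"fn": "carry_out", "kwargs": {"plan": [{"xyz": [-0.001, 0.001, 0.03], "rot": [0, 0, 0], "grip": 188}, {"xyz": [-0.001, 0.001, 0.06], "rot": [0, 0, 0], "grip": 188}, {"xyz": [-0.001, 0.001, 0.09], "rot": [0, 0, 0], "grip": 188}, {"xyz": [-0.001, 0.001, 0.111], "rot": [0, 0, 0], "grip": 188}, {"xyz": [-0.001, 0.001, 0.111], "rot": [0, 0, 0], "grip": 255}, {"xyz": [-0.001, 0.001, 0.111], "rot": [0, 0, 0], "grip": 255}, {"xyz": [-0.001, 0.001, 0.111], "rot": [0, 0, 0], "grip": 255}, {"xyz": [-0.001, 0.001, 0.111], "rot": [0, 0, 0], "grip": 255}], "squeeze": 15}}

```text
clock: 3.45
tool_pos: [0.43, 0.1087, 0.0375]
eef_rot: [0.845, 0.534, -0.001, -0.001]
contact_force: [2.0, -0.2, -25.3]
opening: 0.157
finger_force: 15.0
```

```bash
python3 - <<'E'
from h import *
where();go((.4292,.1104,.038),82.8)
E
```

```text
t 3.5 tcp [0.43   0.1087 0.0375] yaw(y) -25.4 z [-0.002  0.    -1.   ] open 0.157 ff 15.0 F [  2.   -0.2 -25.3] q [-0.38  0.88  0.04  2.24 -0.9   0.04  0.1 ]
xyz [ 0.0012 -0.0014 -0.0005] rot [-1.8000e-03 -1.1000e-03 -1.8888e+00]
```

>>> {"fn": "carry_out", "kwargs": {"plan": [{"xyz": [0.001, -0.001, -0.004], "rot": [0, 0, -0.1], "grip": 255}, {"xyz": [0.001, -0.001, -0.004], "rot": [0, 0, -0.2], "grip": 255}, {"xyz": [0.001, -0.001, -0.004], "rot": [0, 0, -0.3], "grip": 255}, {"xyz": [0.001, -0.001, -0.004], "rot": [0, 0, -0.4], "grip": 255}]}}

```text
clock: 3.78
tool_pos: [0.4306, 0.109, 0.0423]
eef_rot: [0.721, 0.693, 0.0, 0.001]
contact_force: [3.3, -2.3, -21.0]
opening: 0.156
finger_force: 15.0
```

```bash
python3 - <<'E'
from h import *
where();go((.4292,.1104,.041),86)
E
```

```text
t 3.8 tcp [0.4306 0.109  0.0423] yaw(y) -2.3 z [ 0.001 -0.001 -1.   ] open 0.156 ff 15.0 F [  3.3  -2.3 -21. ] q [-0.38  0.87  0.04  2.24 -0.73  0.05  0.34]
xyz [ 0.0013 -0.0014  0.0013] rot [ 4.0000e-04  2.0000e-03 -1.5407e+00]
```

>>> {"fn": "carry_out", "kwargs": {"plan": [{"xyz": [0.001, -0.001, 0.001], "rot": [0, 0, -0.1], "grip": 255}, {"xyz": [0.001, -0.001, 0.001], "rot": [0, 0, -0.2], "grip": 255}, {"xyz": [0.001, -0.001, 0.001], "rot": [0, 0, -0.3], "grip": 255}, {"xyz": [0.001, -0.001, 0.001], "rot": [0, 0, -0.4], "grip": 255}, {"xyz": [0.001, -0.001, 0.001], "rot": [0, 0, -0.5], "grip": 255}, {"xyz": [0.001, -0.001, 0.001], "rot": [0, 0, -0.6], "grip": 255}, {"xyz": [0.001, -0.001, 0.001], "rot": [0, 0, -0.7], "grip": 255}, {"xyz": [0.001, -0.001, 0.001], "rot": [0, 0, -0.8], "grip": 255}]}}

```text
clock: 4.45
tool_pos: [0.4313, 0.1094, 0.0422]
eef_rot: [0.395, 0.919, 0.0, 0.002]
contact_force: [6.4, -3.8, -11.7]
opening: 0.154
finger_force: 15.0
```

>>> {"fn": "carry_out", "kwargs": {"plan": [{"xyz": [0, 0, 0], "rot": [0, 0, -0.1], "grip": 255}, {"xyz": [0, 0, 0], "rot": [0, 0, -0.2], "grip": 255}, {"xyz": [0, 0, 0], "rot": [0, 0, -0.3], "grip": 255}, {"xyz": [0, 0, 0], "rot": [0, 0, -0.4], "grip": 255}, {"xyz": [0, 0, 0], "rot": [0, 0, -0.5], "grip": 255}, {"xyz": [0, 0, 0], "rot": [0, 0, -0.6], "grip": 255}, {"xyz": [0, 0, 0], "rot": [0, 0, -0.7], "grip": 255}, {"xyz": [0, 0, 0], "rot": [0, 0, -0.75], "grip": 255}]}}

```text
clock: 5.12
tool_pos: [0.4314, 0.1101, 0.0423]
eef_rot: [0.032, 0.999, 0.0, 0.002]
contact_force: [5.2, -1.5, -9.6]
opening: 0.164
finger_force: 15.0
```

```bash
python3 - <<'E'
from h import *
where();print(r.get_state()['moment'])
E
```

```text
t 5.1 tcp [0.4314 0.1101 0.0423] yaw(y) 86.4 z [ 0.004 -0.    -1.   ] open 0.164 ff 15.0 F [ 5.2 -1.5 -9.6] q [-0.38  0.87  0.04  2.24 -0.73  0.04  1.88]
[-0.36292389 -0.91871189 -0.34508894]
```

>>> {"fn": "carry_out", "kwargs": {"plan": [{"xyz": [0, 0, 0], "rot": [0, 0, -0.02], "grip": 255}, {"xyz": [0, 0, 0], "rot": [0, 0, -0.02], "grip": 185}, {"xyz": [0, 0, 0], "rot": [0, 0, -0.0], "grip": 175}, {"xyz": [0, 0, 0], "rot": [0, 0, 0], "grip": 175}, {"xyz": [0, 0, -0.04], "rot": [0, 0, 0], "grip": 175}, {"xyz": [0, 0, -0.08], "rot": [0, 0, 0], "grip": 175}, {"xyz": [0, 0, -0.11], "rot": [0, 0, 0], "grip": 175}, {"xyz": [0, 0, -0.11], "rot": [0, 0, 0], "grip": 175}]}}

```text
clock: 5.78
tool_pos: [0.4304, 0.1104, 0.1562]
eef_rot: [0.034, 0.999, 0.001, 0.003]
contact_force: [0.1, 0.4, -0.7]
opening: 0.313
finger_force: 0.0
```

```bash
python3 - <<'E'
from h import *
st,im,c=shoot('wrist','w3');where()
uv=proj(c,[.4292,.1104,.064])[0].astype(int);a,b=uv
cv2.imwrite('pics/crop2.png',cv2.resize(im[b-50:b+50,a-70:a+70,::-1],None,fx=4,fy=4));print(uv)
go((.4335,-.177,.15),-10)
E
```

```text
t 5.8 tcp [0.4297 0.1107 0.1544] yaw(y) 86.2 z [ 0.005  0.001 -1.   ] open 0.312 ff 0.0 F [-0.  -0.5  0.4] q [-0.59  0.66  0.38  2.2  -0.65  0.39  1.83]
[318 235]
xyz [-0.0229 -0.2868  0.0041] rot [0.005  0.0025 1.6787]
```

View pics/crop2.png

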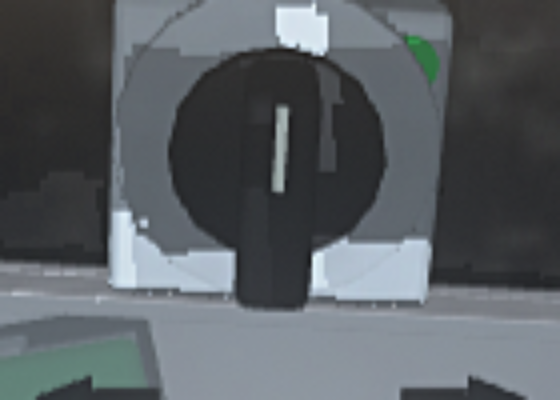

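>>> {"fn": "carry_out", "kwargs": {"plan": [{"xyz": [-0.023, -0.287, 0.004], "rot": [0.005, 0.002, 0.95], "grip": 140}, {"xyz": [-0.023, -0.287, 0.004], "rot": [0.005, 0.002, 0.95], "grip": 140}, {"xyz": [-0.023, -0.287, 0.004], "rot": [0.005, 0.002, 0.95], "grip": 140}, {"xyz": [-0.023, -0.287, 0.004], "rot": [0.005, 0.002, 0.95], "grip": 140}, {"xyz": [-0.023, -0.287, 0.004], "rot": [0.005, 0.002, 0.95], "grip": 140}, {"xyz": [-0.023, -0.287, 0.004], "rot": [0.005, 0.002, 0.95], "grip": 140}, {"xyz": [-0.023, -0.287, 0.004], "rot": [0.005, 0.002, 0.95], "grip": 140}, {"xyz": [-0.023, -0.287, 0.004], "rot": [0.005, 0.002, 0.95], "grip": 140}]}}

```text
clock: 6.5
tool_pos: [0.4314, -0.1868, 0.148]
eef_rot: [0.494, 0.869, -0.005, 0.001]
contact_force: [0.4, -0.3, 0.6]
opening: 0.45
finger_force: 0.0
```

>>> {"fn": "carry_out", "kwargs": {"plan": [{"xyz": [0, 0, 0], "rot": [0, 0, 0.73], "grip": 140}, {"xyz": [0, 0, 0], "rot": [0, 0, 0.73], "grip": 140}, {"xyz": [0, 0, 0], "rot": [0, 0, 0.73], "grip": 140}, {"xyz": [0, 0, 0], "rot": [0, 0, 0.73], "grip": 140}, {"xyz": [0, 0, 0], "rot": [0, 0, 0.73], "grip": 140}, {"xyz": [0, 0, 0], "rot": [0, 0, 0.73], "grip": 140}, {"xyz": [0, 0, 0], "rot": [0, 0, 0.73], "grip": 140}]}}

```text
clock: 7.08
tool_pos: [0.4314, -0.177, 0.1468]
eef_rot: [0.768, 0.641, -0.003, -0.002]
contact_force: [0.5, 0.3, -0.5]
opening: 0.445
finger_force: 0.0
```

```bash
python3 - <<'E'
from h import *
st,im,c=shoot('wrist','w4');where();go((.4324,-.1768,.08),-10)
for b in blobs(mask(im,(17,150,70),(24,255,255)),200):print('bar',b.mean(0).round(),rect(c,b,.022))
E
```

```text
t 7.1 tcp [ 0.4315 -0.1771  0.147 ] yaw(y) -10.0 z [-0.007 -0.002 -1.   ] open 0.452 ff 0.0 F [-0.6  0.9 -0.5] q [-0.12  0.78  0.71  2.14 -0.96  0.59  1.13]
xyz [0.0007 0.0013 0.067 ] rot [-0.0062  0.0032  0.    ]
bar [321. 188.] [ 439.6 -137.4  122.6   19.    79.9]
```

View pics/w4.png

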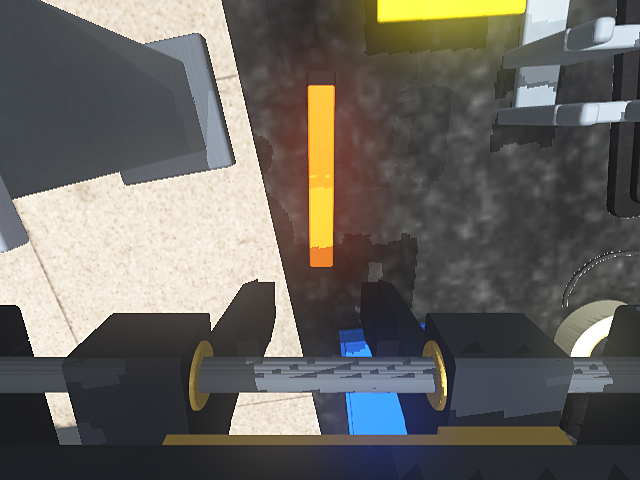

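>>> {"fn": "carry_out", "kwargs": {"plan": [{"xyz": [0.001, 0.001, 0.035], "rot": [-0.006, 0.003, 0], "grip": 140}, {"xyz": [0.001, 0.001, 0.07], "rot": [-0.006, 0.003, 0], "grip": 140}, {"xyz": [0.001, 0.001, 0.1], "rot": [-0.006, 0.003, 0], "grip": 140}, {"xyz": [0.001, 0.001, 0.125], "rot": [-0.006, 0.003, 0], "grip": 140}, {"xyz": [0.001, 0.001, 0.141], "rot": [-0.006, 0.003, 0], "grip": 140}, {"xyz": [0.001, 0.001, 0.141], "rot": [-0.006, 0.003, 0], "grip": 140}, {"xyz": [0.001, 0.001, 0.141], "rot": [-0.006, 0.003, 0], "grip": 140}]}}

```text
clock: 7.72
tool_pos: [0.4328, -0.178, 0.0067]
eef_rot: [0.767, 0.642, -0.0, 0.001]
contact_force: [-0.2, 0.2, -0.1]
opening: 0.447
finger_force: 0.0
```

```bash
python3 - <<'E'
from h import *
where();go((.4324,-.1768,.006),-10)
E
```

```text
t 7.7 tcp [ 0.4328 -0.178   0.0067] yaw(y) -10.1 z [ 0.001 -0.001 -1.   ] open 0.447 ff 0.0 F [-0.2  0.2 -0.1] q [ 0.26  0.95  0.04  2.17 -1.    0.04  1.11]
xyz [ 0.0011 -0.0006  0.0007] rot [ 0.0008  0.0008 -0.0015]
```

>>> {"fn": "carry_out", "kwargs": {"plan": [{"xyz": [0, 0, 0], "rot": [0, 0, 0], "grip": 255}, {"xyz": [0, 0, 0], "rot": [0, 0, 0], "grip": 255}, {"xyz": [0, 0, 0], "rot": [0, 0, 0], "grip": 255}, {"xyz": [0, 0, 0], "rot": [0, 0, 0], "grip": 255}, {"xyz": [0, 0, -0.009], "rot": [0, 0, -0.05], "grip": 255}, {"xyz": [0, 0, -0.009], "rot": [0, 0, -0.05], "grip": 255}], "squeeze": 60}}

```text
clock: 8.22
tool_pos: [0.4339, -0.1777, 0.0174]
eef_rot: [0.75, 0.662, 0.0, 0.002]
contact_force: [-0.4, 0.6, -1.5]
opening: 0.22
finger_force: 60.0
```

```bash
python3 - <<'E'
from h import *
where()
im=cv2.imread('pics/w4.png')
o=cv2.convertScaleAbs(cv2.resize(im[0:140,480:640],(800,700),interpolation=cv2.INTER_CUBIC),alpha=1.3)
cv2.imwrite('pics/crop3.png',o[:600])
def B(x,y,z):return (.5463+.992*x+.1253*y,.0956-.1253*x+.992*y,z)
c=cam('wrist',dict(tool_pos=np.array([.4315,-.1771,.147]),eef_rot=np.array([.768,.641,-.003,-.002])/np.linalg.norm([.768,.641,-.003,-.002])))
for y in(-.164,-.176,-.204,-.216):
  print(y,[((proj(c,B(x,y,z))[0]-[480,0])*5).round().tolist() for x,z in((.073,.095),(.103,.095),(.073,.072),(.103,.072))])
go(B(-.0776,-.285,.0157),-7.2)
E
```

```text
t 8.2 tcp [ 0.4339 -0.1777  0.0174] yaw(y) -7.1 z [ 0.003 -0.002 -1.   ] open 0.22 ff 60.0 F [-0.4  0.6 -1.5] q [ 0.24  0.93  0.08  2.17 -0.97  0.07  1.13]
-0.164 [[684.0, 63.0], [996.0, 44.0], [517.0, 124.0], [793.0, 107.0]]
-0.176 [[659.0, 200.0], [965.0, 182.0], [498.0, 244.0], [769.0, 228.0]]
-0.204 [[605.0, 498.0], [896.0, 481.0], [456.0, 509.0], [716.0, 494.0]]
-0.216 [[583.0, 617.0], [869.0, 602.0], [439.0, 615.0], [695.0, 601.0]]
xyz [ 0.0003 -0.0003  0.0017] rot [0.0032 0.0018 0.001 ]
```

View pics/crop3.png

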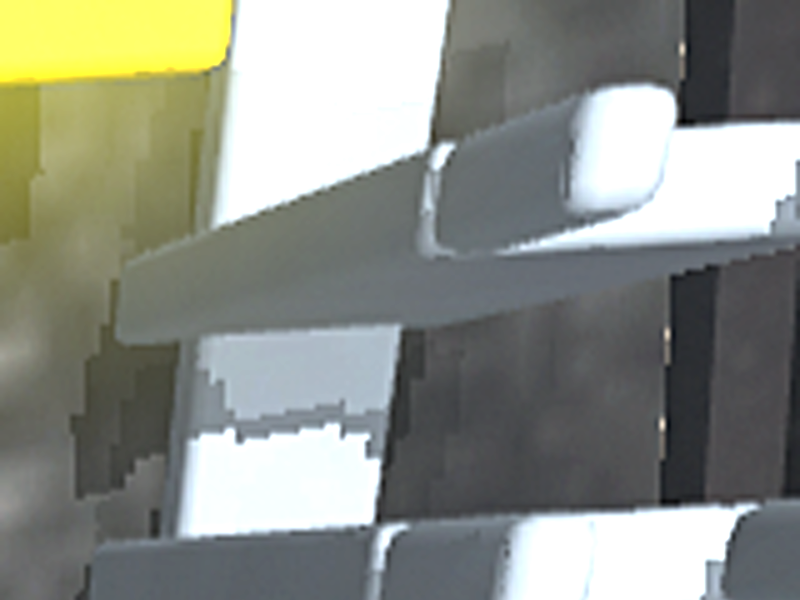

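>>> {"fn": "carry_out", "kwargs": {"plan": [{"xyz": [0, 0.03, 0], "rot": [0.003, 0.002, 0], "grip": 255}, {"xyz": [0, 0.045, 0], "rot": [0.003, 0.002, 0], "grip": 255}, {"xyz": [0.03, 0.045, 0], "rot": [0.003, 0.002, 0], "grip": 255}, {"xyz": [0.052, 0.045, 0], "rot": [0.003, 0.002, 0], "grip": 255}, {"xyz": [0.052, 0.045, 0], "rot": [0.003, 0.002, 0], "grip": 255}, {"xyz": [0.052, 0.045, 0], "rot": [0.003, 0.002, 0], "grip": 255}]}}

```text
clock: 8.72
tool_pos: [0.4849, -0.1298, 0.0161]
eef_rot: [0.75, 0.662, 0.0, -0.001]
contact_force: [-0.2, 0.4, -1.3]
opening: 0.224
finger_force: 60.0
```

```bash
cat >> h.py <<'E'
def box(p):
    d=np.array(p)[:2]-[.5463,.0956];return np.array([.992*d[0]-.1253*d[1],.1253*d[0]+.992*d[1],p[2]])
def B(x,y,z):return (.5463+.992*x+.1253*y,.0956-.1253*x+.992*y,z)
E
python3 - <<'E'
from h import *
where();print(box(r.get_state()['tool_pos']).round(4))
E
```

```text
t 8.7 tcp [ 0.4849 -0.1298  0.0161] yaw(y) -7.1 z [-0.001  0.002 -1.   ] open 0.224 ff 60.0 F [-0.2  0.4 -1.3] q [ 0.04  0.95  0.22  2.08 -0.96  0.22  0.99]
[-0.0326 -0.2313  0.0161]
```

As planned. Lift.

>>> {"fn": "carry_out", "kwargs": {"plan": [{"xyz": [0, 0, -0.01], "rot": [0, 0, 0], "grip": 255}, {"xyz": [0, 0, -0.017], "rot": [0, 0, 0], "grip": 255}, {"xyz": [0, 0, -0.025], "rot": [0, 0, 0], "grip": 255}, {"xyz": [0, 0.001, -0.034], "rot": [0, 0, 0], "grip": 255}, {"xyz": [0, 0.004, -0.046], "rot": [0, 0, 0], "grip": 255}, {"xyz": [0, 0.004, -0.046], "rot": [0, 0, 0], "grip": 255}]}}

```text
clock: 9.22
tool_pos: [0.4897, -0.1336, 0.0641]
eef_rot: [0.751, 0.661, 0.0, 0.001]
contact_force: [-0.7, 0.3, -2.1]
opening: 0.218
finger_force: 60.0
```

```bash
python3 - <<'E'
from h import *
where();print(box(r.get_state()['tool_pos']).round(4))
st,im,c=shoot('wrist','w5')
E
```

```text
t 9.2 tcp [ 0.4897 -0.1336  0.0641] yaw(y) -7.3 z [ 0.002 -0.001 -1.   ] open 0.218 ff 60.0 F [-0.7  0.3 -2.1] q [-0.04  0.88  0.36  2.06 -0.89  0.36  0.93]
[-0.0274 -0.2345  0.0641]
```

View pics/w5.png

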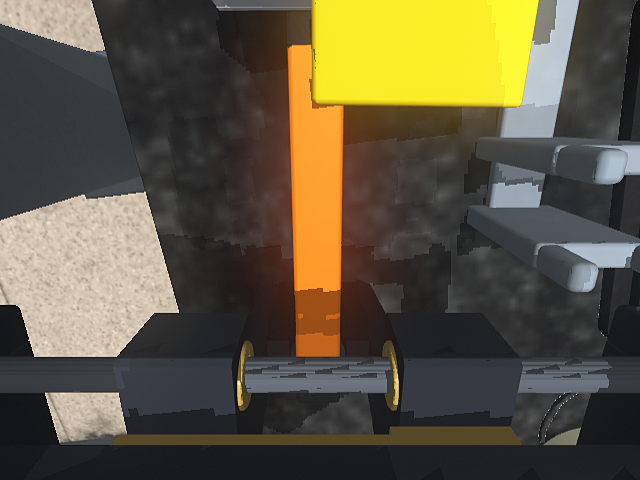

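>>> {"fn": "carry_out", "kwargs": {"plan": [{"xyz": [0, 0.006, -0.012], "rot": [0, 0, 0], "grip": 255}, {"xyz": [0, 0.012, -0.024], "rot": [0, 0, 0], "grip": 255}, {"xyz": [0, 0.019, -0.035], "rot": [0, 0, 0], "grip": 255}, {"xyz": [0, 0.028, -0.045], "rot": [0, 0, 0], "grip": 255}, {"xyz": [0, 0.038, -0.053], "rot": [0, 0, 0], "grip": 255}, {"xyz": [0, 0.049, -0.06], "rot": [0, 0, 0], "grip": 255}, {"xyz": [0, 0.061, -0.065], "rot": [0, 0, 0], "grip": 255}, {"xyz": [0, 0.073, -0.067], "rot": [0, 0, 0], "grip": 255}]}}

```text
clock: 9.93
tool_pos: [0.5602, -0.1419, 0.1291]
eef_rot: [0.751, 0.661, -0.0, -0.002]
contact_force: [-2.0, 0.1, -0.7]
opening: 0.214
finger_force: 60.0
```

>>> {"fn": "carry_out", "kwargs": {"plan": [{"xyz": [0, 0.01, 0.0], "rot": [0, 0, 0], "grip": 255}, {"xyz": [0, 0.02, 0.002], "rot": [0, 0, 0], "grip": 255}, {"xyz": [0, 0.03, 0.005], "rot": [0, 0, 0], "grip": 255}, {"xyz": [0, 0.03, 0.005], "rot": [0, 0, 0], "grip": 255}]}}

```text
clock: 10.27
tool_pos: [0.5915, -0.1455, 0.1229]
eef_rot: [0.75, 0.661, 0.0, -0.001]
contact_force: [-0.3, 0.6, -1.8]
opening: 0.221
finger_force: 60.0
```

```bash
python3 - <<'E'
from h import *
where();p=box(r.get_state()['tool_pos']);print(p.round(4),'rel bar',p[0]-.082,p[2]+.0043-.042)
st,im,c=shoot('wrist','w6')
s,im2,c2=shoot('scene','s6')
a=cv2.resize(im[:400,200:],(352,320));b=cv2.resize(im2[150:350,180:420],(384,320))
cv2.imwrite('pics/c6.png',np.hstack([a,b])[:,:,::-1])
E
```

```text
t 10.3 tcp [ 0.5915 -0.1455  0.1229] yaw(y) -7.2 z [-0.001  0.002 -1.   ] open 0.221 ff 60.0 F [-0.3  0.6 -1.8] q [-0.15  0.91  0.59  1.73 -0.72  0.73  0.7 ]
[ 0.075  -0.2335  0.1229] rel bar -0.006975946939784219 0.08524825223961288
```

View pics/c6.png

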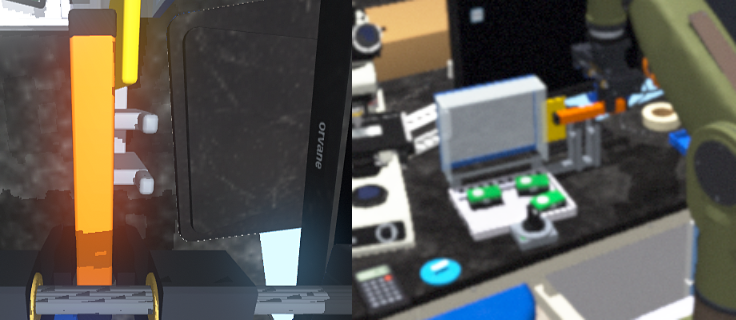

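>>> {"fn": "carry_out", "kwargs": {"plan": [{"xyz": [0, 0.005, 0.005], "rot": [0, 0, 0], "grip": 255}, {"xyz": [0, 0.0105, 0.012], "rot": [0, 0, 0], "grip": 255}, {"xyz": [0, 0.0105, 0.017], "rot": [0, 0, 0], "grip": 255}, {"xyz": [0, 0.0105, 0.024], "rot": [0, 0, 0], "grip": 255}, {"xyz": [0, 0.0105, 0.03], "rot": [0, 0, 0], "grip": 255}, {"xyz": [0, 0.0105, 0.03], "rot": [0, 0, 0], "grip": 255}]}}

```text
clock: 10.87
tool_pos: [0.6011, -0.1466, 0.0928]
eef_rot: [0.751, 0.661, -0.0, -0.001]
contact_force: [-0.3, 0.6, -0.9]
opening: 0.217
finger_force: 60.0
```

```bash
python3 - <<'E'
from h import *
where();p=box(r.get_state()['tool_pos']);print(p.round(4),'rel bar',p[0]-.082,p[2]+.0043-.042)
E
```

```text
t 10.9 tcp [ 0.6011 -0.1466  0.0928] yaw(y) -7.3 z [-0.002  0.002 -1.   ] open 0.217 ff 60.0 F [-0.3  0.6 -0.9] q [-0.13  0.96  0.57  1.72 -0.75  0.7   0.71]
[ 0.0847 -0.2334  0.0928] rel bar 0.0027058496506119217 0.05514503251695111
```

>>> {"fn": "carry_out", "kwargs": {"plan": [{"xyz": [0, 0.0005, 0.005], "rot": [0, 0, 0], "grip": 255}, {"xyz": [0, 0.0005, 0.009], "rot": [0, 0, 0], "grip": 255}, {"xyz": [0, 0.0005, 0.012], "rot": [0, 0, 0], "grip": 255}, {"xyz": [0, 0.0005, 0.013], "rot": [0, 0, 0], "grip": 255}, {"xyz": [0, 0.0005, 0.013], "rot": [0, 0, 0], "grip": 255}]}}

```text
clock: 11.28
tool_pos: [0.6014, -0.1466, 0.0808]
eef_rot: [0.751, 0.661, -0.0, -0.001]
contact_force: [-1.9, 1.0, 0.6]
opening: 0.22
finger_force: 60.0
```

```bash
python3 - <<'E'
from h import *
where();p=box(r.get_state()['tool_pos']);print(p.round(4),'rel bar',p[0]-.082,p[2]+.0043-.042)
E
```

```text
t 11.3 tcp [ 0.6014 -0.1466  0.0808] yaw(y) -7.3 z [-0.002  0.002 -1.   ] open 0.22 ff 60.0 F [-1.9  1.   0.6] q [-0.12  0.97  0.55  1.72 -0.76  0.68  0.72]
[ 0.085  -0.2334  0.0808] rel bar 0.0030404993212615056 0.04314512765791304
```

>>> {"fn": "carry_out", "kwargs": {"plan": [{"xyz": [0, 0, 0.002], "rot": [0, 0, 0], "grip": 255}, {"xyz": [0, 0, 0.002], "rot": [0, 0, 0], "grip": 255}, {"xyz": [0, 0, 0.002], "rot": [0, 0, 0], "grip": 180}, {"xyz": [0, 0, 0.002], "rot": [0, 0, 0], "grip": 150}, {"xyz": [0, 0, 0.002], "rot": [0, 0, 0], "grip": 125}, {"xyz": [0, 0, 0.002], "rot": [0, 0, 0], "grip": 125}, {"xyz": [0, 0, 0.002], "rot": [0, 0, 0], "grip": 125}]}}

```text
clock: 11.87
tool_pos: [0.6019, -0.1469, 0.079]
eef_rot: [0.751, 0.661, 0.0, -0.001]
contact_force: [0.1, 0.7, -0.3]
opening: 0.51
finger_force: 0.0
```

>>> {"fn": "carry_out", "kwargs": {"plan": [{"xyz": [0, 0, -0.02], "rot": [0, 0, 0], "grip": 125}, {"xyz": [0, 0, -0.04], "rot": [0, 0, 0], "grip": 125}, {"xyz": [0, 0, -0.07], "rot": [0, 0, 0], "grip": 125}, {"xyz": [0, 0, -0.1], "rot": [0, 0, 0], "grip": 125}, {"xyz": [0, 0, -0.12], "rot": [0, 0, 0], "grip": 125}, {"xyz": [0, 0, -0.12], "rot": [0, 0, 0], "grip": 125}]}}

```text
clock: 12.37
tool_pos: [0.6042, -0.1486, 0.2036]
eef_rot: [0.751, 0.661, 0.002, 0.003]
contact_force: [0.3, 0.3, -0.2]
opening: 0.511
finger_force: 0.0
```

```bash
python3 - <<'E'
from h import *
where()
st,im,c=shoot('wrist','w7')
s,im2,c2=shoot('scene','s7')
a=cv2.resize(im[:400,:],(448,280));b=cv2.resize(im2[150:350,180:420],(336,280))
cv2.imwrite('pics/c7.png',np.hstack([a,b])[:,:,::-1])
go((.46,.02,.30),82.8)
E
```

```text
t 12.4 tcp [ 0.6042 -0.1486  0.2036] yaw(y) -7.3 z [ 0.007 -0.001 -1.   ] open 0.511 ff 0.0 F [ 0.3  0.3 -0.2] q [-0.19  0.82  0.69  1.64 -0.64  0.9   0.62]
xyz [ 0.1477 -0.1621 -0.1003] rot [ 1.2000e-03 -1.1000e-03 -1.5719e+00]
```

View pics/c7.png

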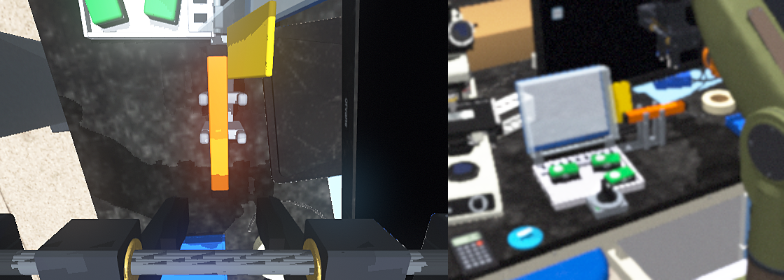

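>>> {"fn": "carry_out", "kwargs": {"plan": [{"xyz": [0.0, -0.1, -0.1], "rot": [0, 0, -0.1], "grip": 60}, {"xyz": [0.0, -0.16, -0.1], "rot": [0, 0, -0.2], "grip": 60}, {"xyz": [0.0, -0.16, -0.1], "rot": [0, 0, -0.3], "grip": 60}, {"xyz": [0.05, -0.162, -0.1], "rot": [0, 0, -0.9], "grip": 60}, {"xyz": [0.1, -0.162, -0.1], "rot": [0, 0, -0.9], "grip": 60}, {"xyz": [0.148, -0.162, -0.1], "rot": [0, 0, -0.9], "grip": 60}, {"xyz": [0.148, -0.162, -0.1], "rot": [0, 0, -0.9], "grip": 60}, {"xyz": [0.148, -0.162, -0.1], "rot": [0, 0, -0.9], "grip": 60}]}}

```text
clock: 13.13
tool_pos: [0.4587, 0.0296, 0.2983]
eef_rot: [0.38, 0.925, 0.002, -0.003]
contact_force: [0.8, 0.3, -0.1]
opening: 0.765
finger_force: 0.0
```

>>> {"fn": "carry_out", "kwargs": {"plan": [{"xyz": [0, 0, 0], "rot": [0, 0, -0.67], "grip": 60}, {"xyz": [0, 0, 0], "rot": [0, 0, -0.67], "grip": 60}, {"xyz": [0, 0, 0], "rot": [0, 0, -0.67], "grip": 60}, {"xyz": [0, 0, 0], "rot": [0, 0, -0.67], "grip": 60}, {"xyz": [0, 0, 0], "rot": [0, 0, -0.67], "grip": 60}, {"xyz": [0, 0, 0], "rot": [0, 0, -0.67], "grip": 60}, {"xyz": [0, 0, 0], "rot": [0, 0, -0.67], "grip": 60}, {"xyz": [0, 0, 0], "rot": [0, 0, -0.67], "grip": 60}]}}

```text
clock: 13.8
tool_pos: [0.4594, 0.0204, 0.2986]
eef_rot: [0.065, 0.998, 0.001, -0.002]
contact_force: [-0.0, -0.0, -0.1]
opening: 0.764
finger_force: 0.0
```

```bash
python3 - <<'E'
from h import *
where()
st,im,c=shoot('wrist','w8')
t,im2,c2=shoot('top','t8')
for n,i,cc in(('w',im,c),('t',im2,c2)):
  for b in blobs(mask(i,(45,90,50),(85,255,255)),40):
    q=rect(cc,b,.033)
    if q[2]<90:print(n,b.mean(0).round(),q,'box',(box([q[0]/1e3,q[1]/1e3,.033])*1e3).round(1),'yaw-rel',q[4]+7.2)
for b in blobs(mask(im2,(98,120,100),(125,255,255))):print('blue',b.mean(0).round(),rect(c2,b,.02))
E
```

```text
t 13.8 tcp [0.4594 0.0204 0.2986] yaw(y) 82.6 z [-0.003  0.002 -1.   ] open 0.764 ff 0.0 F [-0.  -0.  -0.1] q [-0.39  0.41  0.36  1.98 -0.2   0.79  1.53]
w [343. 213.] [488.7  46.7  63.1  35.3 -84.2] box [-51.  -55.7  33. ] yaw-rel -77.0
w [344. 269.] [561.1  41.   63.6  36.2  70.6] box [ 21.5 -52.3  33. ] yaw-rel 77.8
w [421. 267.] [571.1 138.1  63.1  36.1  78.4] box [19.3 45.3 33. ] yaw-rel 85.60000000000001
blue [448. 257.] [ 501.5 -385.5  184.7  161.7   86. ]
blue [428.  89.] [ 990.7 -353.4   97.5   31.1  -89.2]
blue [271. 157.] [775.9  91.8 233.8   6.   82.8]
```

View pics/w8.png

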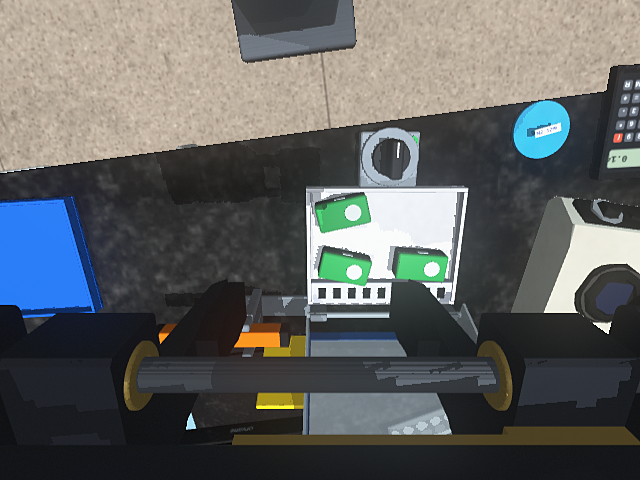

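```bash
python3 - <<'E'
from h import *
go((.5611,.041,.023),70.6)
E
```

```text
xyz [-0.0987  0.0333  0.2757] rot [ 0.0007 -0.0028  0.2096]
```

>>> {"fn": "carry_out", "kwargs": {"plan": [{"xyz": [-0.04, 0.015, 0.03], "rot": [0, 0, 0.1], "grip": 42}, {"xyz": [-0.075, 0.03, 0.06], "rot": [0, -0.001, 0.21], "grip": 42}, {"xyz": [-0.099, 0.033, 0.09], "rot": [0.001, -0.003, 0.21], "grip": 42}, {"xyz": [-0.099, 0.033, 0.13], "rot": [0.001, -0.003, 0.21], "grip": 42}, {"xyz": [-0.099, 0.033, 0.17], "rot": [0.001, -0.003, 0.21], "grip": 42}, {"xyz": [-0.099, 0.033, 0.2], "rot": [0.001, -0.003, 0.21], "grip": 42}, {"xyz": [-0.099, 0.033, 0.22], "rot": [0.001, -0.003, 0.21], "grip": 42}, {"xyz": [-0.099, 0.033, 0.22], "rot": [0.001, -0.003, 0.21], "grip": 42}]}}

```text
clock: 14.57
tool_pos: [0.5588, 0.0408, 0.0748]
eef_rot: [0.168, 0.986, -0.001, -0.004]
contact_force: [-0.0, 0.5, -0.4]
opening: 0.835
finger_force: 0.0
```

```bash
python3 - <<'E'
from h import *
st,im,c=shoot('wrist','w9');where();go((.5611,.041,.023),70.6)
for b in blobs(mask(im,(45,90,50),(85,255,255)),40):print(b.mean(0).round(),rect(c,b,.033))
E
```

```text
t 14.6 tcp [0.5604 0.0406 0.0774] yaw(y) 70.6 z [-0.004 -0.001 -1.   ] open 0.834 ff 0.0 F [-0.2  0.7  0.2] q [-0.29  0.87  0.23  1.89 -0.42  0.44  1.48]
xyz [-0.0007  0.0007  0.0544] rot [-0.0019 -0.0031  0.0002]
[288. 144.] [489.8  46.9  62.9  35.4 -83.8]
[491. 231.] [571.1 137.9  64.2  36.2  78.3]
[322. 267.] [560.9  41.7  63.   35.8  70.8]
```

Confirmed. Descend, grip, lift.

>>> {"fn": "carry_out", "kwargs": {"plan": [{"xyz": [-0.001, 0.001, 0.02], "rot": [-0.002, -0.003, 0], "grip": 42}, {"xyz": [-0.001, 0.001, 0.04], "rot": [-0.002, -0.003, 0], "grip": 42}, {"xyz": [-0.001, 0.001, 0.054], "rot": [-0.002, -0.003, 0], "grip": 42}, {"xyz": [-0.001, 0.001, 0.054], "rot": [-0.002, -0.003, 0], "grip": 42}, {"xyz": [-0.001, 0.001, 0.054], "rot": [-0.002, -0.003, 0], "grip": 255}, {"xyz": [-0.001, 0.001, 0.054], "rot": [-0.002, -0.003, 0], "grip": 255}, {"xyz": [-0.001, 0.001, 0.054], "rot": [-0.002, -0.003, 0], "grip": 255}, {"xyz": [-0.001, 0.001, 0.054], "rot": [-0.002, -0.003, 0], "grip": 255}], "squeeze": 30}}

```text
clock: 15.28
tool_pos: [0.5648, 0.0413, 0.0272]
eef_rot: [0.168, 0.986, 0.001, 0.004]
contact_force: [-0.1, 0.7, 7.5]
opening: 0.711
finger_force: 30.0
```

```bash
python3 - <<'E'
from h import *
where();go((.50,.0,.17),86);go((.5346,-.3427,.10),86)
E
```

```text
t 15.3 tcp [0.5648 0.0413 0.0272] yaw(y) 70.6 z [ 0.008  0.001 -1.   ] open 0.711 ff 30.0 F [-0.1  0.7  7.5] q [-0.25  0.95  0.17  1.89 -0.45  0.33  1.5 ]
xyz [ 0.0464 -0.0599 -0.1433] rot [ 0.0025  0.0079 -0.268 ]
xyz [-0.0993 -0.372  -0.0733] rot [ 0.0025  0.0079 -0.268 ]
```

>>> {"fn": "carry_out", "kwargs": {"plan": [{"xyz": [0, 0, -0.015], "rot": [0, 0, 0], "grip": 255}, {"xyz": [0, 0, -0.04], "rot": [0, 0, 0], "grip": 255}, {"xyz": [0.015, -0.01, -0.07], "rot": [0, 0, 0], "grip": 255}, {"xyz": [0.03, -0.03, -0.1], "rot": [0, 0, -0.1], "grip": 255}, {"xyz": [0.046, -0.06, -0.13], "rot": [0, 0, -0.2], "grip": 255}, {"xyz": [0.046, -0.06, -0.143], "rot": [0.002, 0.008, -0.268], "grip": 255}, {"xyz": [0.046, -0.06, -0.143], "rot": [0.002, 0.008, -0.268], "grip": 255}], "squeeze": 40}}

```text
clock: 15.87
tool_pos: [0.5, -0.0021, 0.1718]
eef_rot: [0.036, 0.999, 0.0, 0.001]
contact_force: [0.9, 0.3, -2.0]
opening: 0.711
finger_force: 40.0
```

```bash
python3 - <<'E'
from h import *
where();go((.5346,-.3427,.10),86)
st,im,c=shoot('wrist','w10')
for b in blobs(mask(im,(45,90,50),(85,255,255)),40):print(b.mean(0).round(),rect(c,b,.033),rect(c,b,r.get_state()['tool_pos'][2]+.006))
E
```

```text
t 15.9 tcp [ 0.5    -0.0021  0.1718] yaw(y) 85.9 z [ 0.002  0.    -1.   ] open 0.711 ff 40.0 F [ 0.9  0.3 -2. ] q [-0.22  0.65  0.21  2.02 -0.27  0.5   1.69]
xyz [-0.0586 -0.3372  0.0718] rot [ 0.0003  0.0022 -0.0015]
[319. 296.] [573.9  -8.2 127.3  74.   86. ] [496.9  -2.6  63.4  36.8  86. ]
[376. 203.] [488.8  46.4  63.1  35.7 -84.1] [454.5  24.6  31.4  17.8 -84.1]
[480. 285.] [570.8 137.3  65.2  36.4  78.2] [495.3  69.9  32.5  18.1  78.2]
```

>>> {"fn": "carry_out", "kwargs": {"plan": [{"xyz": [-0.062, -0.337, 0.0], "rot": [0, 0.002, 0], "grip": 255}, {"xyz": [-0.062, -0.337, 0.0], "rot": [0, 0.002, 0], "grip": 255}, {"xyz": [-0.062, -0.337, 0.0], "rot": [0, 0.002, 0], "grip": 255}, {"xyz": [-0.062, -0.337, 0.0], "rot": [0, 0.002, 0], "grip": 255}, {"xyz": [-0.062, -0.337, 0.0], "rot": [0, 0.002, 0], "grip": 255}, {"xyz": [-0.062, -0.337, 0.0], "rot": [0, 0.002, 0], "grip": 255}, {"xyz": [-0.062, -0.337, 0.0], "rot": [0, 0.002, 0], "grip": 255}, {"xyz": [-0.062, -0.337, 0.0], "rot": [0, 0.002, 0], "grip": 255}]}}

```text
clock: 16.58
tool_pos: [0.5376, -0.3322, 0.1662]
eef_rot: [0.035, 0.999, 0.001, -0.003]
contact_force: [0.7, -0.5, -0.6]
opening: 0.709
finger_force: 40.0
```

>>> {"fn": "carry_out", "kwargs": {"plan": [{"xyz": [0, -0.004, 0.04], "rot": [0, 0, 0], "grip": 255}, {"xyz": [0, -0.004, 0.08], "rot": [0, 0, 0], "grip": 255}, {"xyz": [0, -0.004, 0.11], "rot": [0, 0, 0], "grip": 255}, {"xyz": [0, -0.004, 0.125], "rot": [0, 0, 0], "grip": 255}, {"xyz": [0, -0.004, 0.125], "rot": [0, 0, 0], "grip": 255}]}}

```text
clock: 17.0
tool_pos: [0.5348, -0.3343, 0.0384]
eef_rot: [0.036, 0.999, 0.001, -0.005]
contact_force: [0.8, 1.1, -0.4]
opening: 0.715
finger_force: 39.9
```

```bash
python3 - <<'E'
from h import *
where();go((.5376,-.3427,.027),86)
E
```

```text
t 17.0 tcp [ 0.5348 -0.3343  0.0384] yaw(y) 85.9 z [-0.009  0.003 -1.   ] open 0.715 ff 39.9 F [ 0.8  1.1 -0.4] q [ 0.42  0.98  0.11  1.67 -0.19  0.52  2.15]
xyz [-0.0035 -0.0082  0.0114] rot [ 0.0025 -0.0095 -0.0017]
```

>>> {"fn": "carry_out", "kwargs": {"plan": [{"xyz": [-0.002, -0.008, 0.004], "rot": [0.002, -0.008, 0], "grip": 255}, {"xyz": [-0.002, -0.008, 0.008], "rot": [0.002, -0.008, 0], "grip": 255}, {"xyz": [-0.002, -0.008, 0.011], "rot": [0.002, -0.008, 0], "grip": 255}, {"xyz": [-0.002, -0.008, 0.011], "rot": [0.002, -0.008, 0], "grip": 255}]}}

```text
clock: 17.33
tool_pos: [0.5371, -0.343, 0.031]
eef_rot: [0.035, 0.999, -0.001, 0.001]
contact_force: [-0.1, -1.2, -0.4]
opening: 0.713
finger_force: 39.9
```

```bash
python3 - <<'E'
from h import *
where();go((.5376,-.3427,.027),86)
E
```

```text
t 17.3 tcp [ 0.5371 -0.343   0.031 ] yaw(y) 86.0 z [ 0.002 -0.001 -1.   ] open 0.713 ff 39.9 F [-0.1 -1.2 -0.4] q [ 0.44  0.99  0.11  1.66 -0.19  0.5   2.16]
xyz [-0.0004  0.0003  0.004 ] rot [-0.001   0.0021 -0.0002]
```

>>> {"fn": "carry_out", "kwargs": {"plan": [{"xyz": [0, 0, 0.002], "rot": [0, 0, 0], "grip": 255}, {"xyz": [0, 0, 0.004], "rot": [0, 0, 0], "grip": 255}, {"xyz": [0, 0, 0.005], "rot": [0, 0, 0], "grip": 255}, {"xyz": [0, 0, 0.005], "rot": [0, 0, 0], "grip": 255}, {"xyz": [0, 0, 0.005], "rot": [0, 0, 0], "grip": 60}, {"xyz": [0, 0, 0.005], "rot": [0, 0, 0], "grip": 42}, {"xyz": [0, 0, 0.005], "rot": [0, 0, 0], "grip": 42}, {"xyz": [0, 0, 0.005], "rot": [0, 0, 0], "grip": 42}]}}

```text
clock: 18.0
tool_pos: [0.5374, -0.3436, 0.0271]
eef_rot: [0.035, 0.999, -0.001, 0.002]
contact_force: [-0.8, -0.9, -0.8]
opening: 0.835
finger_force: 0.0
```

>>> {"fn": "carry_out", "kwargs": {"plan": [{"xyz": [0, 0, -0.03], "rot": [0, 0, 0], "grip": 42}, {"xyz": [0, 0, -0.07], "rot": [0, 0, 0], "grip": 42}, {"xyz": [0, 0, -0.11], "rot": [0, 0, 0], "grip": 42}, {"xyz": [0, 0, -0.14], "rot": [0, 0, 0], "grip": 42}, {"xyz": [0, 0, -0.14], "rot": [0, 0, 0], "grip": 42}]}}

```text
clock: 18.42
tool_pos: [0.5403, -0.3459, 0.1738]
eef_rot: [0.035, 0.999, -0.004, 0.007]
contact_force: [0.6, -0.2, -0.3]
opening: 0.834
finger_force: 0.0
```

```bash
python3 - <<'E'
from h import *
where();go((.5711,.1379,.12),78.3)
st,im,c=shoot('wrist','w11')
for b in blobs(mask(im,(45,90,50),(85,255,255)),40):print('w',b.mean(0).round(),rect(c,b,.032))
t,im2,c2=shoot('top','t11')
for b in blobs(mask(im2,(45,90,50),(85,255,255)),40):
    q=rect(c2,b,.033)
    if q[2]<90:print('t',q)
E
```

```text
t 18.4 tcp [ 0.5403 -0.3459  0.1738] yaw(y) 86.0 z [ 0.013 -0.009 -1.   ] open 0.834 ff 0.0 F [ 0.6 -0.2 -0.3] q [ 0.41  0.79  0.16  1.6  -0.16  0.75  2.14]
xyz [0.0039 0.4852 0.05  ] rot [-0.0069  0.0143  0.134 ]
w [299. 204.] [ 527.9 -362.9   25.1   21.    -5.6]
w [342. 207.] [ 535.1 -331.5   40.    34.1   87.7]
t [488.4  46.6  62.7  35.6 -83.6]
t [570.5 138.4  63.7  36.   78.2]
t [ 532.8 -337.    57.8   34.7   86.3]
```

>>> {"fn": "carry_out", "kwargs": {"plan": [{"xyz": [0.03, 0.32, 0.0], "rot": [-0.007, 0.014, 0.134], "grip": 42}, {"xyz": [0.03, 0.32, 0.0], "rot": [-0.007, 0.014, 0.134], "grip": 42}, {"xyz": [0.03, 0.32, 0.0], "rot": [-0.007, 0.014, 0.134], "grip": 42}, {"xyz": [0.03, 0.32, 0.0], "rot": [-0.007, 0.014, 0.134], "grip": 42}, {"xyz": [0.03, 0.32, 0.0], "rot": [-0.007, 0.014, 0.134], "grip": 42}, {"xyz": [0.03, 0.32, 0.0], "rot": [-0.007, 0.014, 0.134], "grip": 42}, {"xyz": [0.03, 0.32, 0.0], "rot": [-0.007, 0.014, 0.134], "grip": 42}, {"xyz": [0.03, 0.32, 0.0], "rot": [-0.007, 0.014, 0.134], "grip": 42}]}}

```text
clock: 19.18
tool_pos: [0.5275, -0.0172, 0.1644]
eef_rot: [0.1, 0.995, 0.004, -0.008]
contact_force: [1.7, 0.7, 0.7]
opening: 0.832
finger_force: 0.0
```

```bash
python3 - <<'E'
from h import *
where();go((.5709,.1381,.06),78.3)
E
```

```text
t 19.2 tcp [ 0.5275 -0.0172  0.1644] yaw(y) 78.5 z [-0.015  0.009 -1.   ] open 0.832 ff 0.0 F [1.7 0.7 0.7] q [-0.19  0.69  0.23  1.93 -0.3   0.57  1.62]
xyz [-0.0134  0.1602  0.1051] rot [ 0.0058 -0.016   0.0041]
```

>>> {"fn": "carry_out", "kwargs": {"plan": [{"xyz": [-0.013, 0.04, 0.0], "rot": [0.006, -0.016, 0.0], "grip": 42}, {"xyz": [-0.013, 0.08, 0.0], "rot": [0.006, -0.016, 0.0], "grip": 42}, {"xyz": [-0.013, 0.12, 0.0], "rot": [0.006, -0.016, 0.0], "grip": 42}, {"xyz": [-0.013, 0.16, 0.03], "rot": [0.006, -0.016, 0.0], "grip": 42}, {"xyz": [-0.013, 0.16, 0.06], "rot": [0.006, -0.016, 0.0], "grip": 42}, {"xyz": [-0.013, 0.16, 0.1], "rot": [0.006, -0.016, 0.0], "grip": 42}, {"xyz": [-0.013, 0.16, 0.1], "rot": [0.006, -0.016, 0.0], "grip": 42}, {"xyz": [-0.013, 0.16, 0.1], "rot": [0.006, -0.016, 0.0], "grip": 42}]}}

```text
clock: 19.85
tool_pos: [0.5705, 0.1318, 0.0641]
eef_rot: [0.102, 0.995, -0.002, -0.001]
contact_force: [-0.0, -0.8, 0.4]
opening: 0.836
finger_force: 0.0
```

```bash
python3 - <<'E'
from h import *
st,im,c=shoot('wrist','w12');where();go((.5709,.1381,.026),78.3)
for b in blobs(mask(im,(45,90,50),(85,255,255)),40):print(b.mean(0).round(),rect(c,b,.033))
E
```

```text
t 19.9 tcp [0.5727 0.1316 0.0665] yaw(y) 78.3 z [ 0.002 -0.004 -1.   ] open 0.836 ff 0.0 F [ 0.4 -0.3 -0.5] q [-0.43  0.9   0.22  1.82 -0.38  0.46  1.41]
xyz [0.0032 0.0061 0.0404] rot [-0.0033  0.0027 -0.0008]
[125. 156.] [490.   48.2  64.7  35.3 -83.9]
[332. 270.] [571.4 139.   63.   35.9  78.5]
```

>>> {"fn": "carry_out", "kwargs": {"plan": [{"xyz": [0.003, 0.007, 0.005], "rot": [-0.003, 0.002, 0], "grip": 42}, {"xyz": [0.002, 0.007, 0.02], "rot": [-0.003, 0.002, 0], "grip": 42}, {"xyz": [0.002, 0.007, 0.035], "rot": [-0.003, 0.002, 0], "grip": 42}, {"xyz": [0.002, 0.007, 0.04], "rot": [-0.003, 0.002, 0], "grip": 42}, {"xyz": [0.002, 0.007, 0.04], "rot": [-0.003, 0.002, 0], "grip": 255}, {"xyz": [0.002, 0.007, 0.04], "rot": [-0.003, 0.002, 0], "grip": 255}, {"xyz": [0.002, 0.007, 0.04], "rot": [-0.003, 0.002, 0], "grip": 255}, {"xyz": [0.002, 0.007, 0.04], "rot": [-0.003, 0.002, 0], "grip": 255}], "squeeze": 40}}

```text
clock: 20.57
tool_pos: [0.5738, 0.1401, 0.028]
eef_rot: [0.102, 0.995, 0.001, 0.002]
contact_force: [-0.0, 0.5, 3.4]
opening: 0.713
finger_force: 40.0
```

```bash
python3 - <<'E'
from h import *
where();go((.50,.05,.16),86)
E
```

```text
t 20.6 tcp [0.5738 0.1401 0.028 ] yaw(y) 78.3 z [ 0.005  0.001 -1.   ] open 0.713 ff 40.0 F [-0.   0.5  3.4] q [-0.42  0.96  0.18  1.81 -0.4   0.39  1.42]
xyz [ 0.0535 -0.1028 -0.1325] rot [ 0.0022  0.0047 -0.1342]
```

>>> {"fn": "carry_out", "kwargs": {"plan": [{"xyz": [0, 0, -0.015], "rot": [0, 0, 0], "grip": 255}, {"xyz": [0, 0, -0.04], "rot": [0, 0, 0], "grip": 255}, {"xyz": [0.015, 0, -0.07], "rot": [0, 0, 0], "grip": 255}, {"xyz": [0.03, -0.03, -0.1], "rot": [0, 0, -0.07], "grip": 255}, {"xyz": [0.053, -0.07, -0.13], "rot": [0, 0.004, -0.134], "grip": 255}, {"xyz": [0.053, -0.103, -0.132], "rot": [0.002, 0.004, -0.134], "grip": 255}, {"xyz": [0.053, -0.103, -0.132], "rot": [0.002, 0.004, -0.134], "grip": 255}]}}

```text
clock: 21.15
tool_pos: [0.4975, 0.0425, 0.1614]
eef_rot: [0.039, 0.999, -0.002, -0.0]
contact_force: [-0.9, -1.3, -1.6]
opening: 0.713
finger_force: 40.0
```

```bash
python3 - <<'E'
from h import *
st,im,c=shoot('wrist','w13');where();go((.4775,-.339,.16),86)
for b in blobs(mask(im,(45,90,50),(85,255,255)),40):print(b.mean(0).round(),rect(c,b,.033),rect(c,b,r.get_state()['tool_pos'][2]+.005))
E
```

```text
t 21.2 tcp [0.4986 0.0444 0.1607] yaw(y) 85.5 z [-0.    -0.003 -1.   ] open 0.711 ff 40.0 F [-1.  -0.6 -1. ] q [-0.31  0.67  0.21  2.03 -0.28  0.48  1.59]
xyz [-0.0087 -0.3838  0.0018] rot [-0.0029  0.0002 -0.0079]
[318. 298.] [567.3  35.7 121.7  71.5  85.8] [495.4  42.   63.   37.   85.8]
[324. 212.] [488.7  46.8  63.   35.6 -83.9] [454.8  47.7  32.6  18.4 -83.9]
```

>>> {"fn": "carry_out", "kwargs": {"plan": [{"xyz": [-0.009, -0.32, 0.002], "rot": [-0.003, 0, -0.008], "grip": 255}, {"xyz": [-0.009, -0.32, 0.002], "rot": [-0.003, 0, -0.008], "grip": 255}, {"xyz": [-0.009, -0.32, 0.002], "rot": [-0.003, 0, -0.008], "grip": 255}, {"xyz": [-0.009, -0.32, 0.002], "rot": [-0.003, 0, -0.008], "grip": 255}, {"xyz": [-0.009, -0.32, 0.002], "rot": [-0.003, 0, -0.008], "grip": 255}, {"xyz": [-0.009, -0.32, 0.002], "rot": [-0.003, 0, -0.008], "grip": 255}, {"xyz": [-0.009, -0.32, 0.002], "rot": [-0.003, 0, -0.008], "grip": 255}, {"xyz": [-0.009, -0.32, 0.002], "rot": [-0.003, 0, -0.008], "grip": 255}]}}

```text
clock: 21.87
tool_pos: [0.4866, -0.2745, 0.1566]
eef_rot: [0.033, 0.999, 0.0, -0.0]
contact_force: [0.1, -0.1, -1.0]
opening: 0.713
finger_force: 40.0
```

>>> {"fn": "carry_out", "kwargs": {"plan": [{"xyz": [0, -0.03, 0.0], "rot": [0, 0, 0], "grip": 255}, {"xyz": [0, -0.064, 0.02], "rot": [0, 0, 0], "grip": 255}, {"xyz": [0, -0.064, 0.06], "rot": [0, 0, 0], "grip": 255}, {"xyz": [0, -0.064, 0.09], "rot": [0, 0, 0], "grip": 255}, {"xyz": [0, -0.064, 0.11], "rot": [0, 0, 0], "grip": 255}, {"xyz": [0, -0.064, 0.12], "rot": [0, 0, 0], "grip": 255}, {"xyz": [0, -0.064, 0.12], "rot": [0, 0, 0], "grip": 255}, {"xyz": [0, -0.064, 0.12], "rot": [0, 0, 0], "grip": 255}]}}

```text
clock: 22.53
tool_pos: [0.4832, -0.3334, 0.0366]
eef_rot: [0.031, 1.0, 0.001, -0.0]
contact_force: [-0.0, -0.5, -0.6]
opening: 0.712
finger_force: 40.0
```

```bash
python3 - <<'E'
from h import *
where();go((.4775,-.3385,.028),86)
E
```

```text
t 22.5 tcp [ 0.4832 -0.3334  0.0366] yaw(y) 86.5 z [-0.001  0.003 -1.   ] open 0.712 ff 40.0 F [-0.  -0.5 -0.6] q [ 0.49  0.94  0.07  1.81 -0.15  0.4   2.17]
xyz [ 0.0054 -0.0055  0.0086] rot [ 0.0025 -0.0009  0.0088]
```

>>> {"fn": "carry_out", "kwargs": {"plan": [{"xyz": [0.005, -0.006, 0.003], "rot": [0.002, -0.001, 0.009], "grip": 255}, {"xyz": [0.005, -0.006, 0.007], "rot": [0.002, -0.001, 0.009], "grip": 255}, {"xyz": [0.005, -0.006, 0.009], "rot": [0.002, -0.001, 0.009], "grip": 255}, {"xyz": [0.005, -0.006, 0.009], "rot": [0.002, -0.001, 0.009], "grip": 255}, {"xyz": [0.005, -0.006, 0.009], "rot": [0.002, -0.001, 0.009], "grip": 60}, {"xyz": [0.005, -0.006, 0.009], "rot": [0.002, -0.001, 0.009], "grip": 42}, {"xyz": [0.005, -0.006, 0.009], "rot": [0.002, -0.001, 0.009], "grip": 42}, {"xyz": [0.005, -0.006, 0.009], "rot": [0.002, -0.001, 0.009], "grip": 42}]}}

```text
clock: 23.2
tool_pos: [0.4773, -0.3393, 0.0276]
eef_rot: [0.035, 0.999, 0.0, 0.0]
contact_force: [-1.1, 1.4, -0.1]
opening: 0.833
finger_force: 0.0
```

>>> {"fn": "carry_out", "kwargs": {"plan": [{"xyz": [0, 0, -0.03], "rot": [0, 0, 0], "grip": 42}, {"xyz": [0, 0, -0.07], "rot": [0, 0, 0], "grip": 42}, {"xyz": [0, 0, -0.11], "rot": [0, 0, 0], "grip": 42}, {"xyz": [0, 0.04, -0.13], "rot": [0, 0, 0], "grip": 42}, {"xyz": [0, 0.08, -0.13], "rot": [0, 0, 0], "grip": 42}, {"xyz": [0, 0.08, -0.13], "rot": [0, 0, 0], "grip": 42}]}}

```text
clock: 23.7
tool_pos: [0.485, -0.2502, 0.1588]
eef_rot: [0.03, 1.0, 0.004, 0.001]
contact_force: [-1.4, 0.8, -0.0]
opening: 0.838
finger_force: 0.0
```

```bash
python3 - <<'E'
from h import *
t,im2,c2=shoot('top','t14')
for b in blobs(mask(im2,(45,90,50),(85,255,255)),40):
    q=rect(c2,b,.033)
    if q[2]<90:print('t',q)
st,im,c=shoot('wrist','w14')
for b in blobs(mask(im,(45,90,50),(85,255,255)),40):print('w',b.mean(0).round(),rect(c,b,.032))
where();go((.4886,.0467,.15),95.9)
E
```

```text
t [488.4  46.6  62.8  35.7 -83.9]
w [211. 219.] [ 475.3 -338.9   63.5   35.1   86.2]
w [221. 282.] [ 533.  -341.4   63.4   35.8   86.4]
t 23.8 tcp [ 0.4835 -0.2571  0.1578] yaw(y) 86.2 z [ 0.     0.002 -1.   ] open 0.834 ff 0.0 F [ 0.1 -0.1 -0.1] q [ 0.33  0.71  0.12  1.89 -0.15  0.56  2.06]
xyz [0.015  0.3034 0.0084] rot [ 1.800e-03  1.000e-04 -1.692e-01]
```

>>> {"fn": "carry_out", "kwargs": {"plan": [{"xyz": [0.015, 0.303, 0.008], "rot": [0.002, 0, -0.169], "grip": 42}, {"xyz": [0.015, 0.303, 0.008], "rot": [0.002, 0, -0.169], "grip": 42}, {"xyz": [0.015, 0.303, 0.008], "rot": [0.002, 0, -0.169], "grip": 42}, {"xyz": [0.015, 0.303, 0.008], "rot": [0.002, 0, -0.169], "grip": 42}, {"xyz": [0.015, 0.303, 0.008], "rot": [0.002, 0, -0.169], "grip": 42}, {"xyz": [0.015, 0.303, 0.008], "rot": [0.002, 0, -0.169], "grip": 42}, {"xyz": [0.015, 0.303, 0.008], "rot": [0.002, 0, -0.169], "grip": 42}, {"xyz": [0.015, 0.303, 0.008], "rot": [0.002, 0, -0.169], "grip": 42}]}}

```text
clock: 24.47
tool_pos: [0.4895, 0.0502, 0.1489]
eef_rot: [-0.053, 0.999, 0.001, -0.0]
contact_force: [-0.0, -0.3, 0.2]
opening: 0.834
finger_force: 0.0
```

```bash
python3 - <<'E'
from h import *
st,im,c=shoot('wrist','w15')
for b in blobs(mask(im,(45,90,50),(85,255,255)),40):print('w',b.mean(0).round(),rect(c,b,.033))
where();go((.4886,.0467,.027),95.9)
E
```

```text
w [313. 226.] [488.6  46.6  62.9  35.  -83.9]
t 24.5 tcp [0.4897 0.05   0.1488] yaw(y) 96.1 z [-0.001  0.002 -1.   ] open 0.831 ff 0.0 F [0.3 1.8 0.2] q [-0.28  0.68  0.15  2.06 -0.23  0.43  1.72]
xyz [ 0.0013 -0.0034  0.1218] rot [ 0.0018 -0.0005  0.0037]
```

>>> {"fn": "carry_out", "kwargs": {"plan": [{"xyz": [0.001, -0.003, 0.04], "rot": [0.002, 0, 0.004], "grip": 42}, {"xyz": [0.001, -0.003, 0.08], "rot": [0.002, 0, 0.004], "grip": 42}, {"xyz": [0.001, -0.003, 0.1], "rot": [0.002, 0, 0.004], "grip": 42}, {"xyz": [0.001, -0.003, 0.115], "rot": [0.002, 0, 0.004], "grip": 42}, {"xyz": [0.001, -0.003, 0.122], "rot": [0.002, 0, 0.004], "grip": 42}, {"xyz": [0.001, -0.003, 0.122], "rot": [0.002, 0, 0.004], "grip": 42}]}}

```text
clock: 25.02
tool_pos: [0.4877, 0.0422, 0.0318]
eef_rot: [-0.048, 0.999, 0.001, -0.0]
contact_force: [-9.0, 6.4, 59.6]
opening: 0.835
finger_force: 29.9
```

>>> {"fn": "carry_out", "kwargs": {"plan": [{"xyz": [0, 0, 0], "rot": [0, 0, 0], "grip": 255}, {"xyz": [0, 0, 0], "rot": [0, 0, 0], "grip": 255}, {"xyz": [0, 0, 0], "rot": [0, 0, 0], "grip": 255}, {"xyz": [0, 0, 0], "rot": [0, 0, 0], "grip": 255}], "squeeze": 40}}

```text
clock: 25.35
tool_pos: [0.4876, 0.0457, 0.033]
eef_rot: [-0.049, 0.999, 0.003, 0.0]
contact_force: [-11.3, 9.1, 73.6]
opening: 0.572
finger_force: 38.6
```

```bash
python3 - <<'E'
from h import *
where();go((.4711,-.4313,.16),86)
E
```

```text
t 25.4 tcp [0.4876 0.0457 0.033 ] yaw(y) 95.7 z [-0.     0.006 -1.   ] open 0.572 ff 38.6 F [-11.3   9.1  73.6] q [-0.21  0.89  0.04  2.11 -0.27  0.14  1.75]
xyz [ 0.0634 -0.4723 -0.1298] rot [ 0.006  -0.      0.1685]
```

>>> {"fn": "carry_out", "kwargs": {"plan": [{"xyz": [0, 0, -0.02], "rot": [0, 0, 0], "grip": 120}, {"xyz": [0, 0, -0.05], "rot": [0, 0, 0], "grip": 42}, {"xyz": [0, 0, -0.1], "rot": [0, 0, 0], "grip": 42}, {"xyz": [0, 0, -0.13], "rot": [0, 0, 0], "grip": 42}, {"xyz": [0, 0, -0.13], "rot": [0, 0, 0], "grip": 42}, {"xyz": [0, 0, -0.13], "rot": [0, 0, 0], "grip": 42}]}}

```text
clock: 25.85
tool_pos: [0.4904, 0.0387, 0.1594]
eef_rot: [-0.046, 0.999, -0.002, 0.002]
contact_force: [0.3, 0.1, 0.9]
opening: 0.832
finger_force: 0.0
```

```bash
python3 - <<'E'
from h import *
st,im,c=shoot('wrist','w16')
for b in blobs(mask(im,(45,90,50),(85,255,255)),40):print('w',b.mean(0).round(),rect(c,b,.033))
where()
E
```

```text
w [334. 227.] [488.9  46.6  62.8  35.4 -84.2]
t 25.9 tcp [0.4892 0.0391 0.158 ] yaw(y) 95.3 z [ 0.001 -0.004 -1.   ] open 0.834 ff 0.0 F [-0.3 -0.2  0.6] q [-0.28  0.66  0.17  2.06 -0.23  0.44  1.72]
```

View pics/w16.png

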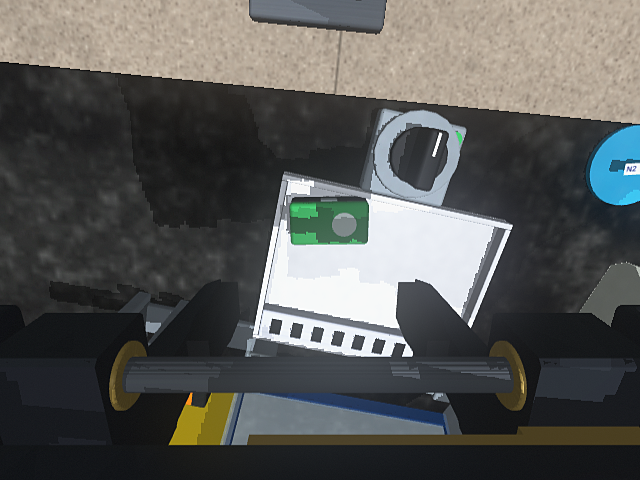

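```bash
python3 - <<'E'
from h import *
go((.4889,.0466,.05),95.8)
E
```

```text
xyz [-0.0003  0.008   0.1079] rot [-0.0044  0.001  -0.0095]
```

>>> {"fn": "carry_out", "kwargs": {"plan": [{"xyz": [0, 0.008, 0.03], "rot": [-0.004, 0.001, -0.009], "grip": 23}, {"xyz": [0, 0.008, 0.06], "rot": [-0.004, 0.001, -0.009], "grip": 23}, {"xyz": [0, 0.008, 0.09], "rot": [-0.004, 0.001, -0.009], "grip": 23}, {"xyz": [0, 0.008, 0.108], "rot": [-0.004, 0.001, -0.009], "grip": 23}, {"xyz": [0, 0.008, 0.108], "rot": [-0.004, 0.001, -0.009], "grip": 23}, {"xyz": [0, 0.008, 0.108], "rot": [-0.004, 0.001, -0.009], "grip": 23}, {"xyz": [0, 0.008, 0.108], "rot": [-0.004, 0.001, -0.009], "grip": 23}]}}

```text
clock: 26.48
tool_pos: [0.4876, 0.0477, 0.0495]
eef_rot: [-0.051, 0.999, 0.0, -0.001]
contact_force: [0.8, -0.2, 0.1]
opening: 0.91
finger_force: 0.0
```

```bash
python3 - <<'E'
from h import *
where();go((.4889,.0466,.027),95.8)
E
```

```text
t 26.5 tcp [0.4876 0.0477 0.0495] yaw(y) 95.9 z [-0.002 -0.    -1.   ] open 0.91 ff 0.0 F [ 0.8 -0.2  0.1] q [-0.23  0.86  0.06  2.1  -0.27  0.18  1.75]
xyz [-0.0013 -0.0012  0.0225] rot [ 0.0001 -0.0024  0.0011]
```

>>> {"fn": "carry_out", "kwargs": {"plan": [{"xyz": [-0.001, -0.001, 0.008], "rot": [0, -0.002, 0.001], "grip": 23}, {"xyz": [-0.001, -0.001, 0.015], "rot": [0, -0.002, 0.001], "grip": 23}, {"xyz": [-0.001, -0.001, 0.021], "rot": [0, -0.002, 0.001], "grip": 23}, {"xyz": [-0.001, -0.001, 0.022], "rot": [0, -0.002, 0.001], "grip": 23}, {"xyz": [-0.001, -0.001, 0.022], "rot": [0, -0.002, 0.001], "grip": 23}]}}

```text
clock: 26.9
tool_pos: [0.4885, 0.0476, 0.0273]
eef_rot: [-0.051, 0.999, 0.0, -0.0]
contact_force: [-0.0, -0.3, -0.1]
opening: 0.911
finger_force: 0.0
```

```bash
python3 - <<'E'
from h import *
where()
E
```

```text
t 26.9 tcp [0.4885 0.0476 0.0273] yaw(y) 95.9 z [-0.     0.001 -1.   ] open 0.911 ff 0.0 F [-0.  -0.3 -0.1] q [-0.22  0.91  0.05  2.11 -0.28  0.14  1.76]
```

>>> {"fn": "carry_out", "kwargs": {"plan": [{"xyz": [0, 0, 0], "rot": [0, 0, 0], "grip": 255}, {"xyz": [0, 0, 0], "rot": [0, 0, 0], "grip": 255}, {"xyz": [0, 0, 0], "rot": [0, 0, 0], "grip": 255}, {"xyz": [0, 0, 0], "rot": [0, 0, 0], "grip": 255}, {"xyz": [0, 0, 0], "rot": [0, 0, 0], "grip": 255}], "squeeze": 40}}

```text
clock: 27.32
tool_pos: [0.4889, 0.0476, 0.0278]
eef_rot: [-0.051, 0.999, 0.0, 0.0]
contact_force: [0.4, -0.1, 1.6]
opening: 0.711
finger_force: 40.0
```

>>> {"fn": "carry_out", "kwargs": {"plan": [{"xyz": [0, 0, -0.015], "rot": [0, 0, 0], "grip": 255}, {"xyz": [0, 0, -0.04], "rot": [0, 0, 0], "grip": 255}, {"xyz": [0, 0, -0.08], "rot": [0, 0, 0], "grip": 255}, {"xyz": [0, 0, -0.12], "rot": [0, 0, 0], "grip": 255}, {"xyz": [0, 0, -0.13], "rot": [0, 0, 0], "grip": 255}, {"xyz": [0, 0, -0.13], "rot": [0, 0, 0], "grip": 255}]}}

```text
clock: 27.82
tool_pos: [0.4906, 0.0477, 0.1605]
eef_rot: [-0.051, 0.999, 0.001, 0.003]
contact_force: [0.3, 0.5, -0.1]
opening: 0.711
finger_force: 40.0
```

```bash
python3 - <<'E'
from h import *
st,im,c=shoot('wrist','w17');where();go((.4683,-.4313,.158),86)
for b in blobs(mask(im,(45,90,50),(85,255,255)),40):print(b.mean(0).round(),rect(c,b,.033),rect(c,b,r.get_state()['tool_pos'][2]+.006))
E
```

```text
t 27.9 tcp [0.4894 0.0477 0.1587] yaw(y) 95.9 z [ 0.003  0.001 -1.   ] open 0.71 ff 40.0 F [-0.8 -0.5 -0.3] q [-0.29  0.66  0.17  2.05 -0.24  0.44  1.73]
xyz [ 0.07   -0.4744  0.    ] rot [0.0011 0.0034 0.1723]
[319. 303.] [564.8  55.  121.8  72.1 -84.1] [490.5  47.2  63.2  37.4 -84.1]
```

>>> {"fn": "carry_out", "kwargs": {"plan": [{"xyz": [0.048, -0.32, 0.0], "rot": [0.001, 0.002, 0.172], "grip": 255}, {"xyz": [0.048, -0.32, 0.0], "rot": [0.001, 0.002, 0.172], "grip": 255}, {"xyz": [0.048, -0.32, 0.0], "rot": [0.001, 0.002, 0.172], "grip": 255}, {"xyz": [0.048, -0.32, 0.0], "rot": [0.001, 0.002, 0.172], "grip": 255}, {"xyz": [0.048, -0.32, 0.0], "rot": [0.001, 0.002, 0.172], "grip": 255}, {"xyz": [0.048, -0.32, 0.0], "rot": [0.001, 0.002, 0.172], "grip": 255}, {"xyz": [0.048, -0.32, 0.0], "rot": [0.001, 0.002, 0.172], "grip": 255}, {"xyz": [0.048, -0.32, 0.0], "rot": [0.001, 0.002, 0.172], "grip": 255}]}}

```text
clock: 28.53
tool_pos: [0.4716, -0.2792, 0.1553]
eef_rot: [0.036, 0.999, -0.0, -0.002]
contact_force: [0.8, 0.0, -0.7]
opening: 0.709
finger_force: 40.0
```

```bash
python3 - <<'E'
from h import *
where();go((.4683,-.4313,.06),86)
E
```

```text
t 28.5 tcp [ 0.4716 -0.2792  0.1553] yaw(y) 85.8 z [-0.005 -0.    -1.   ] open 0.709 ff 40.0 F [ 0.8  0.  -0.7] q [ 0.37  0.71  0.13  1.89 -0.16  0.56  2.11]
xyz [-0.0082 -0.1519  0.0954] rot [-0.0006 -0.0046 -0.0029]
```

>>> {"fn": "carry_out", "kwargs": {"plan": [{"xyz": [-0.008, -0.04, 0.0], "rot": [0, -0.003, -0.003], "grip": 255}, {"xyz": [-0.008, -0.08, 0.0], "rot": [0, -0.003, -0.003], "grip": 255}, {"xyz": [-0.008, -0.12, 0.0], "rot": [0, -0.003, -0.003], "grip": 255}, {"xyz": [-0.008, -0.145, 0.01], "rot": [0, -0.003, -0.003], "grip": 255}, {"xyz": [-0.008, -0.145, 0.04], "rot": [0, -0.003, -0.003], "grip": 255}, {"xyz": [-0.008, -0.145, 0.08], "rot": [0, -0.003, -0.003], "grip": 255}, {"xyz": [-0.008, -0.145, 0.095], "rot": [0, -0.003, -0.003], "grip": 255}, {"xyz": [-0.008, -0.145, 0.095], "rot": [0, -0.003, -0.003], "grip": 255}]}}

```text
clock: 29.2
tool_pos: [0.4676, -0.4174, 0.0557]
eef_rot: [0.034, 0.999, 0.004, -0.004]
contact_force: [-1.1, -0.2, -0.7]
opening: 0.71
finger_force: 40.0
```

>>> {"fn": "carry_out", "kwargs": {"plan": [{"xyz": [0, 0, 0], "rot": [0, 0, 0], "grip": 255}, {"xyz": [0, 0, 0], "rot": [0, 0, 0], "grip": 255}]}}

```text
clock: 29.37
tool_pos: [0.4716, -0.4212, 0.0625]
eef_rot: [0.033, 0.999, -0.0, 0.001]
contact_force: [0.5, -0.2, 0.3]
opening: 0.708
finger_force: 40.0
```

```bash
python3 - <<'E'
from h import *
where();go((.4683,-.4313,.0275),86)
E
```

```text
t 29.4 tcp [ 0.4716 -0.4212  0.0625] yaw(y) 86.2 z [ 0.002 -0.001 -1.   ] open 0.708 ff 40.0 F [ 0.5 -0.2  0.3] q [ 0.61  0.93  0.09  1.67 -0.14  0.54  2.28]
xyz [ 0.0027 -0.0103  0.035 ] rot [-0.0007  0.0018  0.0031]
```

>>> {"fn": "carry_out", "kwargs": {"plan": [{"xyz": [0.002, -0.01, 0.0], "rot": [0, 0.001, 0.003], "grip": 255}, {"xyz": [0.002, -0.01, 0.012], "rot": [0, 0.001, 0.003], "grip": 255}, {"xyz": [0.002, -0.01, 0.022], "rot": [0, 0.001, 0.003], "grip": 255}, {"xyz": [0.002, -0.01, 0.03], "rot": [0, 0.001, 0.003], "grip": 255}, {"xyz": [0.002, -0.01, 0.035], "rot": [0, 0.001, 0.003], "grip": 255}, {"xyz": [0.002, -0.01, 0.035], "rot": [0, 0.001, 0.003], "grip": 255}, {"xyz": [0.002, -0.01, 0.035], "rot": [0, 0.001, 0.003], "grip": 255}]}}

```text
clock: 29.95
tool_pos: [0.4688, -0.4304, 0.0269]
eef_rot: [0.035, 0.999, 0.0, 0.0]
contact_force: [1.1, 0.3, -0.7]
opening: 0.713
finger_force: 40.0
```

```bash
python3 - <<'E'
from h import *
where()
E
```

```text
t 29.9 tcp [ 0.4688 -0.4304  0.0269] yaw(y) 86.0 z [ 0.  0. -1.] open 0.713 ff 40.0 F [ 1.1  0.3 -0.7] q [ 0.63  0.99  0.08  1.66 -0.14  0.49  2.3 ]
```

>>> {"fn": "carry_out", "kwargs": {"plan": [{"xyz": [0, 0, 0], "rot": [0, 0, 0], "grip": 60}, {"xyz": [0, 0, 0], "rot": [0, 0, 0], "grip": 45}, {"xyz": [0, 0, 0], "rot": [0, 0, 0], "grip": 45}, {"xyz": [0, 0, 0], "rot": [0, 0, 0], "grip": 45}, {"xyz": [0, 0, -0.04], "rot": [0, 0, 0], "grip": 45}, {"xyz": [0, 0, -0.08], "rot": [0, 0, 0], "grip": 45}, {"xyz": [0, 0, -0.12], "rot": [0, 0, 0], "grip": 45}, {"xyz": [0, 0, -0.16], "rot": [0, 0, 0], "grip": 45}]}}

```text
clock: 30.62
tool_pos: [0.4683, -0.4305, 0.189]
eef_rot: [0.035, 0.999, -0.0, -0.0]
contact_force: [1.2, -0.5, -0.3]
opening: 0.827
finger_force: 0.0
```

>>> {"fn": "carry_out", "kwargs": {"plan": [{"xyz": [0, 0.04, 0], "rot": [0, 0, 0.1], "grip": 100}, {"xyz": [0, 0.08, 0], "rot": [0, 0, 0.2], "grip": 100}, {"xyz": [0, 0.12, 0], "rot": [0, 0, 0.3], "grip": 100}, {"xyz": [0, 0.16, 0], "rot": [0, 0, 0.4], "grip": 100}, {"xyz": [0, 0.18, 0], "rot": [0, 0, 0.5], "grip": 125}, {"xyz": [0, 0.18, 0], "rot": [0, 0, 0.6], "grip": 125}, {"xyz": [0, 0.18, 0], "rot": [0, 0, 0.7], "grip": 125}, {"xyz": [0, 0.18, 0], "rot": [0, 0, 0.8], "grip": 125}]}}

```text
clock: 31.28
tool_pos: [0.4816, -0.2503, 0.1876]
eef_rot: [0.423, 0.906, 0.0, 0.001]
contact_force: [0.8, 0.1, -0.5]
opening: 0.508
finger_force: 0.0
```

```bash
python3 - <<'E'
from h import *
st,im,c=shoot('wrist','w18')
t,im2,c2=shoot('top','t18');where()
for n,i,cc in(('w',im,c),('t',im2,c2)):
  for b in blobs(mask(i,(45,90,50),(85,255,255)),40):
    q=rect(cc,b,.032)
    if q[2]<90:print(n,b.mean(0).round(),q)
  for b in blobs(mask(i,(8,150,100),(24,255,255)),100):print(n,'bar',rect(cc,b,.094))
go((.55,-.14,.22),-7.2)
o=np.hstack([cv2.resize(im,(400,300)),cv2.resize(im2[150:300,200:400],(400,300))]);cv2.imwrite('pics/c18.png',o[:,:,::-1])
E
```

```text
t 31.4 tcp [ 0.4814 -0.2508  0.1874] yaw(y) 40.2 z [ 0.    -0.001 -1.   ] open 0.507 ff 0.0 F [-0.5  0.8 -0.2] q [ 0.17  0.69  0.37  1.89 -0.4   0.64  1.49]
w [300. 316.] [ 533.7 -341.1   64.2   36.    86.5]
w [255. 273.] [ 475.6 -338.5   64.6   35.2   85.3]
w [204. 317.] [ 461.9 -402.6   16.8   16.4  -85.7]
w bar [ 597.6 -120.9  127.8   31.6   83.2]
t bar [ 814.7 -450.2  126.1   80.5  -63.3]
t bar [ 601.6 -112.8  141.3   24.8   83. ]
xyz [ 0.0404  0.1239 -0.0327] rot [1.000e-04 1.000e-03 8.269e-01]
```

View pics/c18.png

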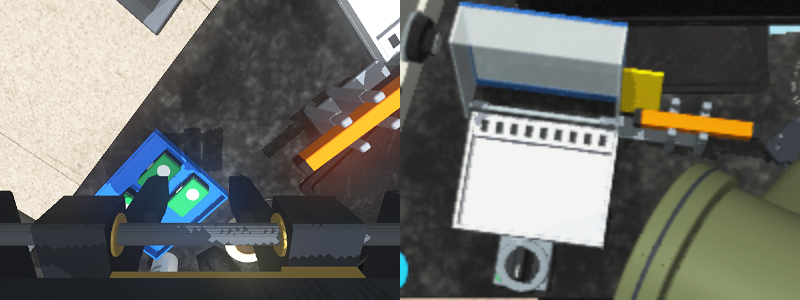

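>>> {"fn": "carry_out", "kwargs": {"plan": [{"xyz": [0.04, 0.124, -0.033], "rot": [0, 0.001, 0.827], "grip": 125}, {"xyz": [0.04, 0.124, -0.033], "rot": [0, 0.001, 0.827], "grip": 125}, {"xyz": [0.04, 0.124, -0.033], "rot": [0, 0.001, 0.827], "grip": 125}, {"xyz": [0.04, 0.124, -0.033], "rot": [0, 0.001, 0.827], "grip": 125}, {"xyz": [0.04, 0.124, -0.033], "rot": [0, 0.001, 0.827], "grip": 125}, {"xyz": [0.04, 0.124, -0.033], "rot": [0, 0.001, 0.827], "grip": 125}, {"xyz": [0.04, 0.124, -0.033], "rot": [0, 0.001, 0.827], "grip": 125}, {"xyz": [0.04, 0.124, -0.033], "rot": [0, 0.001, 0.827], "grip": 125}]}}

```text
clock: 32.05
tool_pos: [0.5501, -0.1404, 0.2201]
eef_rot: [0.75, 0.662, -0.0, -0.0]
contact_force: [-0.2, -0.2, -0.3]
opening: 0.507
finger_force: 0.0
```

```bash
python3 - <<'E'
from h import *
st,im,c=shoot('wrist','w19');where()
for b in blobs(mask(im,(8,150,70),(23,255,255)),100):q=rect(c,b,.094);print('bar',b.mean(0).round(),q,box([q[0]/1e3,q[1]/1e3,0]))
go(B(.083,-.233,.13),-7.2)
t,im2,c2=shoot('top','t19')
for b in blobs(mask(im2,(45,90,50),(85,255,255)),40):
    q=rect(c2,b,.032)
    if q[2]<90:print('t',q)
E
```

```text
t 32.1 tcp [ 0.5501 -0.1406  0.2201] yaw(y) -7.0 z [-0.  0. -1.] open 0.508 ff 0.0 F [0.6 0.2 0.2] q [-0.21  0.74  0.69  1.79 -0.61  0.84  0.65]
bar [386. 163.] [ 613.3 -114.9  140.    42.9   83.4] [ 0.09283965 -0.2004209   0.        ]
xyz [0.0007 0.0497 0.0901] rot [-0.0003 -0.0001  0.0036]
t [ 468.8 -429.1   63.3   35.4   86.3]
t [ 474.9 -337.4   63.7   36.    86.3]
t [ 533.5 -340.    64.9   34.9  -89.6]
```

>>> {"fn": "carry_out", "kwargs": {"plan": [{"xyz": [0.001, 0.04, 0.03], "rot": [0, 0, 0.003], "grip": 125}, {"xyz": [0.001, 0.05, 0.06], "rot": [0, 0, 0.003], "grip": 125}, {"xyz": [0.001, 0.05, 0.085], "rot": [0, 0, 0.003], "grip": 125}, {"xyz": [0.001, 0.05, 0.085], "rot": [0, 0, 0.003], "grip": 125}, {"xyz": [0.001, 0.05, 0.085], "rot": [0, 0, 0.003], "grip": 125}]}}

```text
clock: 32.57
tool_pos: [0.5987, -0.146, 0.1346]
eef_rot: [0.751, 0.66, -0.001, -0.001]
contact_force: [0.2, -1.0, 0.2]
opening: 0.509
finger_force: 0.0
```

```bash
python3 - <<'E'
from h import *
st,im,c=shoot('wrist','w20');where()
for b in blobs(mask(im,(8,150,70),(23,255,255)),100):q=rect(c,b,.094);print('bar',b.mean(0).round(),q,box([q[0]/1e3,q[1]/1e3,0]))
go(B(.083,-.233,.079),-7.2)
E
```

```text
t 32.6 tcp [ 0.5996 -0.1467  0.1362] yaw(y) -7.4 z [ 0.  0. -1.] open 0.511 ff 0.0 F [0.1 0.2 0.5] q [-0.15  0.9   0.61  1.7  -0.7   0.77  0.67]
bar [333. 169.] [ 618.8 -113.6  144.4   47.7   83.7] [ 0.09813276 -0.19844215  0.        ]
bar [343.  37.] [624.1 -31.5  12.1   5.8 -66.8] [ 0.09310323 -0.11633486  0.        ]
xyz [ 0.0007 -0.0003  0.0572] rot [ 0.0002 -0.0001 -0.003 ]
```

```bash
python3 - <<'E'
from h import *
im=cv2.imread('pics/w20.png')[:,:,::-1].copy();c=cam('wrist',r.get_state());m=mask(im,(8,150,70),(23,255,255))
for v in(120,180,230,260):
    u=np.where(m[v])[0];
    if len(u):print(v,u.min(),u.max(),[box(p).round(4).tolist() for p in cast(c,[[u.min(),v],[u.max(),v]],.094)])
E
```

```text
120 302 366 [[0.0749, -0.1549, 0.094], [0.1076, -0.1549, 0.094]]
180 304 340 [[0.0755, -0.1856, 0.094], [0.0949, -0.1857, 0.094]]
230 305 340 [[0.0757, -0.2138, 0.094], [0.0954, -0.2138, 0.094]]
260 306 340 [[0.076, -0.232, 0.094], [0.0957, -0.232, 0.094]]
```

>>> {"fn": "carry_out", "kwargs": {"plan": [{"xyz": [0.001, 0.002, 0.02], "rot": [0, 0, -0.003], "grip": 125}, {"xyz": [0.001, 0.002, 0.04], "rot": [0, 0, -0.003], "grip": 125}, {"xyz": [0.001, 0.002, 0.056], "rot": [0, 0, -0.003], "grip": 125}, {"xyz": [0.001, 0.002, 0.056], "rot": [0, 0, -0.003], "grip": 125}, {"xyz": [0.001, 0.002, 0.056], "rot": [0, 0, -0.003], "grip": 255}, {"xyz": [0.001, 0.002, 0.056], "rot": [0, 0, -0.003], "grip": 255}, {"xyz": [0.001, 0.002, 0.056], "rot": [0, 0, -0.003], "grip": 255}, {"xyz": [0.001, 0.002, 0.056], "rot": [0, 0, -0.003], "grip": 255}], "squeeze": 50}}

```text
clock: 33.28
tool_pos: [0.6028, -0.1455, 0.0809]
eef_rot: [0.75, 0.661, 0.001, 0.001]
contact_force: [-0.7, -0.0, 0.8]
opening: 0.233
finger_force: 0.4
```

```bash
python3 - <<'E'
from h import *
where();print(box(r.get_state()['tool_pos']))
E
```

```text
t 33.3 tcp [ 0.6028 -0.1455  0.0809] yaw(y) -7.2 z [ 0.002 -0.    -1.   ] open 0.233 ff 0.4 F [-0.7 -0.   0.8] q [-0.12  0.97  0.54  1.72 -0.76  0.67  0.71]
[ 0.08624388 -0.2320704   0.0808794 ]
```

>>> {"fn": "carry_out", "kwargs": {"plan": [{"xyz": [0, 0, 0], "rot": [0, 0, 0], "grip": 255}, {"xyz": [0, 0, 0], "rot": [0, 0, 0], "grip": 255}, {"xyz": [0, 0, -0.01], "rot": [0, 0, 0], "grip": 255}, {"xyz": [0, 0, -0.02], "rot": [0, 0, 0], "grip": 255}, {"xyz": [0, 0, -0.032], "rot": [0, 0, 0], "grip": 255}, {"xyz": [0, 0, -0.042], "rot": [0, 0, 0], "grip": 255}, {"xyz": [0, 0, -0.042], "rot": [0, 0, 0], "grip": 255}]}}

```text
clock: 33.87
tool_pos: [0.6026, -0.1457, 0.1239]
eef_rot: [0.75, 0.661, 0.001, 0.001]
contact_force: [-1.4, -0.6, 0.1]
opening: 0.22
finger_force: 49.9
```

```bash
python3 - <<'E'
from h import *
where();print(box(r.get_state()['tool_pos']))
E
```

```text
t 33.9 tcp [ 0.6026 -0.1457  0.1239] yaw(y) -7.2 z [ 0.003 -0.    -1.   ] open 0.22 ff 49.9 F [-1.4 -0.6  0.1] q [-0.15  0.92  0.59  1.7  -0.71  0.75  0.68]
[ 0.08604892 -0.23231908  0.12390002]
```

>>> {"fn": "carry_out", "kwargs": {"plan": [{"xyz": [-0.02, 0, 0], "rot": [0, 0, 0], "grip": 255}, {"xyz": [-0.04, 0, 0], "rot": [0, 0, 0], "grip": 255}, {"xyz": [-0.06, 0, 0], "rot": [0, 0, 0], "grip": 255}, {"xyz": [-0.07, 0, 0], "rot": [0, 0, 0], "grip": 255}, {"xyz": [-0.07, -0.03, 0], "rot": [0, 0, 0], "grip": 255}, {"xyz": [-0.07, -0.07, 0], "rot": [0, 0, 0], "grip": 255}, {"xyz": [-0.07, -0.11, 0], "rot": [0, 0, 0], "grip": 255}, {"xyz": [-0.07, -0.15, 0.0], "rot": [0, 0, 0], "grip": 255}]}}

```text
clock: 34.53
tool_pos: [0.4431, -0.1952, 0.1215]
eef_rot: [0.75, 0.662, 0.0, 0.0]
contact_force: [-0.6, -0.0, -2.0]
opening: 0.224
finger_force: 49.9
```

```bash
python3 - <<'E'
from h import *
where();go((.435,-.19,.05),-7.2)
E
```

```text
t 34.5 tcp [ 0.4431 -0.1952  0.1215] yaw(y) -7.2 z [ 0.001 -0.001 -1.   ] open 0.224 ff 49.9 F [-0.6 -0.  -2. ] q [ 0.05  0.77  0.45  2.11 -0.79  0.44  1.  ]
xyz [ 0.0042 -0.0088  0.0715] rot [0.0006 0.0005 0.0008]
```

>>> {"fn": "carry_out", "kwargs": {"plan": [{"xyz": [0.004, -0.003, 0.035], "rot": [0, 0, 0], "grip": 255}, {"xyz": [0.004, -0.003, 0.07], "rot": [0, 0, 0], "grip": 255}, {"xyz": [0.004, -0.003, 0.095], "rot": [0, 0, 0], "grip": 255}, {"xyz": [0.004, -0.003, 0.108], "rot": [0, 0, 0], "grip": 255}, {"xyz": [0.004, -0.003, 0.108], "rot": [0, 0, 0], "grip": 255}, {"xyz": [0.004, -0.003, 0.108], "rot": [0, 0, 0], "grip": 255}]}}

```text
clock: 35.03
tool_pos: [0.4421, -0.1914, 0.0131]
eef_rot: [0.75, 0.661, 0.0, -0.0]
contact_force: [-0.4, -0.0, -0.7]
opening: 0.221
finger_force: 49.8
```

```bash
python3 - <<'E'
from h import *
where();st,im,c=shoot('scene','s21')
E
```

```text
t 35.0 tcp [ 0.4421 -0.1914  0.0131] yaw(y) -7.3 z [-0.     0.001 -1.   ] open 0.221 ff 49.8 F [-0.4 -0.  -0.7] q [ 0.24  0.94  0.12  2.13 -0.94  0.12  1.12]
```

>>> {"fn": "carry_out", "kwargs": {"plan": [{"xyz": [0, 0, 0.002], "rot": [0, 0, 0], "grip": 255}, {"xyz": [0, 0, 0.004], "rot": [0, 0, 0], "grip": 255}, {"xyz": [0, 0, 0.004], "rot": [0, 0, 0], "grip": 255}, {"xyz": [0, 0, 0.004], "rot": [0, 0, 0], "grip": 180}, {"xyz": [0, 0, 0.004], "rot": [0, 0, 0], "grip": 140}, {"xyz": [0, 0, 0.004], "rot": [0, 0, 0], "grip": 125}, {"xyz": [0, 0, 0.004], "rot": [0, 0, 0], "grip": 125}]}}

```text
clock: 35.67
tool_pos: [0.4421, -0.1913, 0.0095]
eef_rot: [0.75, 0.661, 0.0, 0.0]
contact_force: [0.2, -0.1, 0.2]
opening: 0.497
finger_force: 0.0
```

>>> {"fn": "carry_out", "kwargs": {"plan": [{"xyz": [0, 0, -0.03], "rot": [0, 0, 0], "grip": 125}, {"xyz": [0, 0, -0.07], "rot": [0, 0, 0], "grip": 125}, {"xyz": [0, 0, -0.11], "rot": [0, 0, 0], "grip": 125}, {"xyz": [0, 0, -0.15], "rot": [0, 0, 0], "grip": 125}, {"xyz": [0, 0, -0.19], "rot": [0, 0, 0], "grip": 125}, {"xyz": [0, 0, -0.2], "rot": [0, 0, 0], "grip": 125}, {"xyz": [0, 0, -0.2], "rot": [0, 0, 0], "grip": 125}]}}

```text
clock: 36.25
tool_pos: [0.4434, -0.1921, 0.2121]
eef_rot: [0.75, 0.661, 0.002, 0.003]
contact_force: [0.4, 0.4, -0.9]
opening: 0.509
finger_force: 0.0
```

```bash
python3 - <<'E'
from h import *
where();st,im,c=shoot('wrist','w22');t,im2,c2=shoot('top','t22')
for n,i,cc in(('w',im,c),('t',im2,c2)):
  for b in blobs(mask(i,(45,90,50),(85,255,255)),40):
    q=rect(cc,b,.032)
    if q[2]<90:print(n,'case',q)
  for b in blobs(mask(i,(8,150,70),(23,255,255)),100):print(n,'bar',rect(cc,b,.022))
  for b in blobs(mask(i,(24,150,120),(34,255,255)),100):print(n,'wing',rect(cc,b,.048))
  for b in blobs(mask(i,(98,120,100),(125,255,255)),500):print(n,'blue',rect(cc,b,.08))
o=np.hstack([cv2.resize(im,(400,300)),cv2.resize(im2[150:345,130:520],(400,300)[:2])]);cv2.imwrite('pics/c22.png',o[:,:,::-1])
E
```

```text
t 36.2 tcp [ 0.4434 -0.1921  0.2121] yaw(y) -7.2 z [ 0.006 -0.002 -1.   ] open 0.509 ff 0.0 F [ 0.4  0.4 -0.9] q [-0.09  0.64  0.66  2.04 -0.64  0.66  0.87]
w case [ 475.  -336.    61.4   32.9   85.8]
w case [ 468.8 -438.5   47.1   35.    86. ]
w case [ 548.5 -323.6   44.6   18.8  -61.6]
w bar [ 444.8 -159.8  140.8   19.9   84.2]
w wing [535.1 -49.5  89.7  27.4  -7. ]
w wing [ 442.8 -180.8   76.4   15.7   83.9]
w blue [ 453.3 -290.4   72.4   44.4   85.3]
w blue [ 534.9 -277.6   58.1   35.3   -4.3]
w blue [ 439.7 -388.1   44.2   30.7   86. ]
w blue [ 498.2 -394.3   39.9   34.3   83.1]
t case [ 468.8 -429.2   63.2   35.4   86.3]
t bar [ 839.6 -481.5  137.9   92.6  -52.8]
t wing [548.8 -31.5  66.1  49.5  -7.4]
t blue [ 491.8 -383.2  152.2  141.7   -4. ]
```

View pics/c22.png

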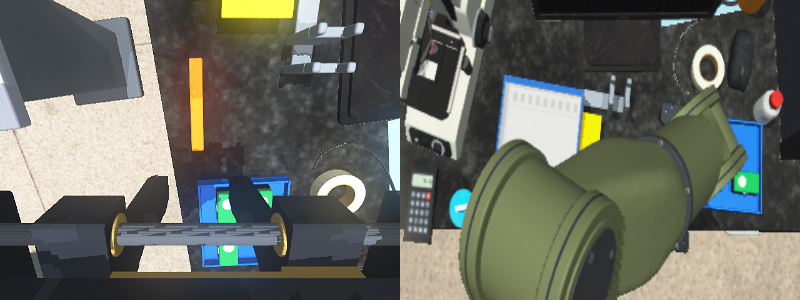

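```bash
python3 -c "
from plant import r
print(r.finish_job())"
```

```text
the job is handed in; nothing more can be done
None
```

I handed the job in at about 36 s, and the final pictures show the hood shut, all three lens cases in the tray, and the bar flat on the bench clear of box and tray. The dial was seen at off after unloading. The judge gave no verdict, and my first grasp at the last case pressed down with about 74 N before I backed off; the case did not move.

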